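Eject the cold bricks and lay the chill row

TASK

Push every cold brick out of the freezer cradle by pressing the spring ejector tab behind it fully forward (do not grip, drag or push a brick with the fingers while it is still in its bay), and lay all the bricks flat and cap side up on the stainless tray as one closed row for the fruit bowls. The first brick goes into the corner against the end stop, each next one is butted flush, long side to long side, against its neighbour with no gap, and one short end of every brick sits flush against the long upstand. Leave the bowls, cup, bottle and spoon where they are.

Things in the scene. Friction and masses are not known exactly. Their poses are not given: they have to be found in the camera images.
- cradle: Fixed freezer cradle: base plate 210 x 300 mm, 8 mm thick; origin centre of its underside; bricks are pushed out along +x. Four bays, centres at y = -105, -35, 35, 105 mm (bays 1 to 4), some empty. Walls 19 mm thick, x = -100 to 20 mm, top 44 mm above the bench; lips over the bricks' long edges at x = -90 to -40 mm (top at 51 mm). A loaded brick lies along x with its centre at x = -25 mm.
- outfeed (a point): Point on the plate (8 mm above the bench), midway between bays 2 and 3, at cradle x = 45 mm. A fully pushed out brick has its centre about this far forward (in line with its bay): its rear is clear of the lips, its front 80 mm beyond the walls, so there it can be gripped across its width and lifted straight up. The plate ends at x = 105 mm.
- tray: Fixed stainless tray 170 (x) by 260 mm (y), floor 6 mm above the bench; origin centre of its underside. Upstand along its +x side, inner face at x = 75 mm; end stop along its -y side, inner face at y = -120 mm; both rise to 31 mm above the bench; other two sides open. Row: brick centres at x = 20 mm, y = -96, -48, 0, 48 mm, bricks lying along x.
- corner (a point): The inner corner of the tray where upstand and end stop meet, on the tray floor: the row of bricks starts here.
- brick1: Hard plastic cold brick 1 (if present, it starts in bay 1): pale block 110 mm long (its x), 48 mm wide (y), 34 mm high, about 0.24 kg, with a round filler cap on top near its +x end. Origin: centre of its underside; z up. Either end may point to the upstand.
- brick2: Hard plastic cold brick 2 (if present, it starts in bay 2): pale block 110 mm long (its x), 48 mm wide (y), 34 mm high, about 0.24 kg, with a round filler cap on top near its +x end. Origin: centre of its underside; z up. Either end may point to the upstand.
- brick3: Hard plastic cold brick 3 (if present, it starts in bay 3): pale block 110 mm long (its x), 48 mm wide (y), 34 mm high, about 0.24 kg, with a round filler cap on top near its +x end. Origin: centre of its underside; z up. Either end may point to the upstand.
- brick4: Hard plastic cold brick 4 (if present, it starts in bay 4): pale block 110 mm long (its x), 48 mm wide (y), 34 mm high, about 0.24 kg, with a round filler cap on top near its +x end. Origin: centre of its underside; z up. Either end may point to the upstand.
- ejector1 (a joint): Spring ejector slide of bay 1: 0 at rest, 0.07 (m) pressed fully forward along cradle +x; springs back by itself when let go (3 N at the start, 10 N at full stroke).
- tab1 (a point): Middle of the rear (cradle -x) face of the upright black tab of ejector 1, where it is to be pushed along cradle +x; the tab is an upright plate 28 mm wide, 10 mm thick (a 34 x 14 mm bead on its top edge), reaching 94 mm above the bench, clear of the lips below it; this point is 75 mm above the bench and moves with the slide.
- ejector2 (a joint): Spring ejector slide of bay 2: 0 at rest, 0.07 (m) pressed fully forward along cradle +x; springs back by itself when let go (3 N at the start, 10 N at full stroke).
- tab2 (a point): Middle of the rear (cradle -x) face of the upright black tab of ejector 2, where it is to be pushed along cradle +x; the tab is an upright plate 28 mm wide, 10 mm thick (a 34 x 14 mm bead on its top edge), reaching 94 mm above the bench, clear of the lips below it; this point is 75 mm above the bench and moves with the slide.
- ejector3 (a joint): Spring ejector slide of bay 3: 0 at rest, 0.07 (m) pressed fully forward along cradle +x; springs back by itself when let go (3 N at the start, 10 N at full stroke).
- tab3 (a point): Middle of the rear (cradle -x) face of the upright black tab of ejector 3, where it is to be pushed along cradle +x; the tab is an upright plate 28 mm wide, 10 mm thick (a 34 x 14 mm bead on its top edge), reaching 94 mm above the bench, clear of the lips below it; this point is 75 mm above the bench and moves with the slide.
- ejector4 (a joint): Spring ejector slide of bay 4: 0 at rest, 0.07 (m) pressed fully forward along cradle +x; springs back by itself when let go (3 N at the start, 10 N at full stroke).
- tab4 (a point): Middle of the rear (cradle -x) face of the upright black tab of ejector 4, where it is to be pushed along cradle +x; the tab is an upright plate 28 mm wide, 10 mm thick (a 34 x 14 mm bead on its top edge), reaching 94 mm above the bench, clear of the lips below it; this point is 75 mm above the bench and moves with the slide.
- cup: Bystander to leave alone: cream cup, 56 mm across, 60 mm high. Origin: on its underside, at the middle.
- bowl1: Bystander to leave alone: cream bowl, 110 mm across, 55 mm high. Origin: on its underside, at the middle.
- bowl2: Bystander to leave alone: cream bowl, 110 mm across, 55 mm high. Origin: on its underside, at the middle.
- bowl3: Bystander to leave alone: cream bowl, 110 mm across, 55 mm high. Origin: on its underside, at the middle.
- spray: Bystander to leave alone: white spray bottle with red cap, 72 mm across, about 190 mm high. Origin: on its underside, at the middle.
- spoon: Bystander to leave alone: steel serving spoon, 200 mm long, lying flat. Origin: on its underside, at the middle.

How it is judged:
By the outcome, as a careful person would: the job done as asked, in the order asked, and still so for the second after the job is handed in, with the robot touching nothing.
Of brick1, brick2, brick3, brick4 only 3 to 4 are there at a start; the rules pass over those that are not, and their reading is None.
At some moment in a run one of brick1, brick2, brick3, brick4 may be knocked a few centimetres aside while the robot is not near it.
Once in a run the grip may slacken for a moment while it holds something.
It also fails if it takes over 210 s, if anything falls off the work surface, if the arm or the gripper's body presses on something with over 40 N, if the wrist force passes 120 N, or if a joint passes its speed limit or range.

ROBOT

A 7-joint arm with a two-finger parallel gripper is mounted at the origin on the work surface. World frame = base frame: x ahead of the robot, y to its left, z up, the work surface at z = 0. Lengths are in m, angles in rad, forces in N, time in s.
With the tool pointing down it reaches from about 0.35 to 0.9 m from the base axis. Payload 8.1 kg.
Tool frame: the origin (TCP) lies at the very end of the fingers, on their centre line; the grasp point (between the pads) lies 19 mm behind it; z points along the fingers, y is the line along which they close (so a half turn about z gives the same grasp; the last joint's range is limited). The gripper opens to 92 mm and grips with 3 to 60 N. Pads are 19 mm wide; open, the fingers measure 130 mm over their backs; the gripper's body (75 mm by 190 mm) begins 47 mm behind the grasp point.
Start: joints at [-1.305, 0.434, 0.025, 1.573, -0.012, 1.134, -0.075], TCP at [0.225, 0.583, 0.227] pointing down, gripper open.
Joint ranges: [-2.62, 2.62], [-0.44, 2.09], [-1.27, 1.32], [0.08, 2.57], [-1.32, 4.46], [0.12, 2], [-2.74, 2.74]. Speed limits (rad/s): [2.22, 2.22, 3.01, 3.01, 3.14, 3.14, 3.14].

INTERFACE

Orientations are given as a rotation vector (axis times angle).
In Python, from cell import readout, cams, job gives the robot as it stands.
- The arm moves only by the tool drive_tool, never from a script. Its argument "commands" is a list of rows, each a list of 3 entries, a list of its own where there are three numbers: the turn, a rotation vector about the tool's x, y, z in rad, then the shift along the tool's x, y, z in cm, then the gripper's target within -1 to 1 (fully open at 1, half-way at 0, shut at -1). A call has 1 to 20 rows; each row is the pose to reach, as a shift and turn from the pose commanded when the call began, along the tool's axes at that moment; what a row does not reach only later rows make up. A row lasts 1/12 s, in which the tool goes at most 41.7 mm and 7.16 degrees, less where a joint would pass 70% of its speed; a pose out of reach is approached as far as the arm can. A call with a gripper value outside its range is refused whole. The fingers move at their own pace and stop on an object; "newtons" is the grip in N (left out, the last holds). Time passes only in rows, so rows that repeat a pose let the fingers close. It gives the time, the measured TCP pose, the force, the opening and the grip force at its end, in the units of the state.
- readout.observe(): the state, without advancing time (a new reading comes with each control period).
- cams.get_image(name): name is "scene" or "top" or "wrist"; returns the picture (400x640x3 uint8, blue, green, red); there is no depth.
- cams.camera_info(name): a dict with "camera_matrix" (3x3 intrinsics, pixels), "R" (3x3) and "t" (3): a world point X has camera coordinates R X + t. Camera axes: x right, y down, z forward; pixel columns grow to the right and rows downward; lengths in m; the calibration is good to about 2 mm. A picture is of the moment at which its call begins: read the wrist's pose just before it. camera_info takes no time and is no camera call; for the wrist camera it gives the pose at the moment of the call.
- job.sign_off(): hands the job in; it is judged then, once.
The state is a dict: "clock": time; "joints": joint angles; "dq": joint speeds; "joint_efforts": joint torques, N m; "position": TCP position; "ee_rot": TCP orientation; "force": force on the tool from outside, world axes, zero at the start; "ft_torque": the same for the moment, N m; "width": opening from 0.0 (shut) to 1.0 (fully open); "gripper_force": force on a finger pad.
Only numpy, scipy, OpenCV 4.12 (cv2) and the standard library are available. Lean on these libraries where they do the work, as an engineer would, in place of code of your own. Each camera call takes 0.05 s, during which the arm holds its last target. There are 200 camera calls.

## Working session

There is one attempt and no reset: what is moved stays moved. The work goes in short steps, Python scripts to look and compute and a tool call to move; the robot and the scene stay as the last step left them, time stands still between calls to the robot, and variables do not carry over. Pictures are saved under pics/ and viewed, at most 14 in all, crops included, and the job is handed in when it is done.

Besides the shell and the picture viewer there is one more tool, called as a command line: name --argument value ..., lists and objects as JSON in quotes. drive_tool: Moves the arm, as the interface text tells. Its arguments: {"type":"object","properties":{"commands":{"type":"array"},"newtons":{"type":"number"}},"required":["commands"]}

```bash
mkdir -p pics; python3 - <<'E'
from cell import readout,cams
import cv2
s=readout.observe()
for k in("clock","position","ee_rot","force","width"):print(k,s[k])
for n in("top","scene"):
    cv2.imwrite(f"pics/{n}0.png",cams.get_image(n)); i=cams.camera_info(n);print(n,i)
E
```

```text
clock 0.0
position [0.2251829  0.58247655 0.22594997]
ee_rot [-5.76134588e-01 -3.08816053e+00  2.42805149e-03]
force [0.12934888 0.39309874 0.39184494]
width 0.9956918935286448
top {'camera_matrix': array([[365.09251748,   0.        , 321.65167453],
       [  0.        , 365.09251748, 192.47434817],
       [  0.        ,   0.        ,   1.        ]]), 'R': array([[-0.10041515, -0.99493192, -0.00522156],
       [-0.97093715,  0.09913668, -0.21783702],
       [ 0.21725066, -0.01680433, -0.97597119]]), 't': array([0.12314068, 0.51777691, 1.11769815])}
scene {'camera_matrix': array([[398.02313066,   0.        , 321.96077794],
       [  0.        , 398.02313066, 204.79309593],
       [  0.        ,   0.        ,   1.        ]]), 'R': array([[ 0.5568487 ,  0.83053824, -0.01121457],
       [ 0.48524736, -0.33624111, -0.8071412 ],
       [-0.67413243,  0.44401368, -0.59025191]]), 't': array([-0.35084237, -0.144651  ,  1.35186949])}
```

View pics/top0.png

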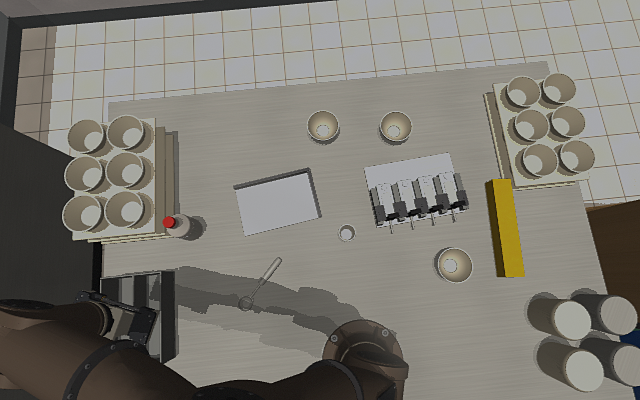

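View pics/scene0.png

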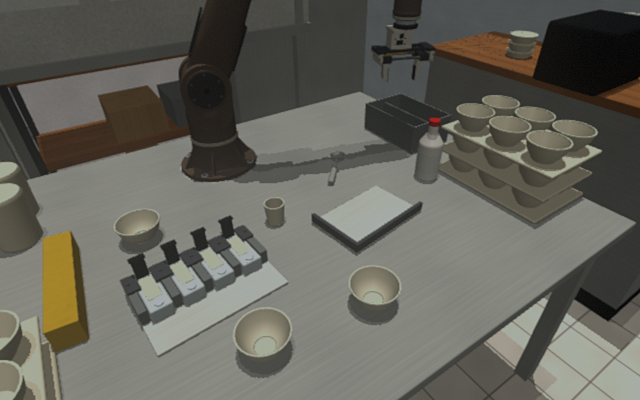

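```bash
python3 - <<'E'
import cv2
a=cv2.imread("pics/top0.png")
c=a[140:250,220:480]; cv2.imwrite("pics/c0.png",cv2.resize(c,None,fx=3,fy=3,interpolation=cv2.INTER_CUBIC))
E
```

```text
(no output)
```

View pics/c0.png

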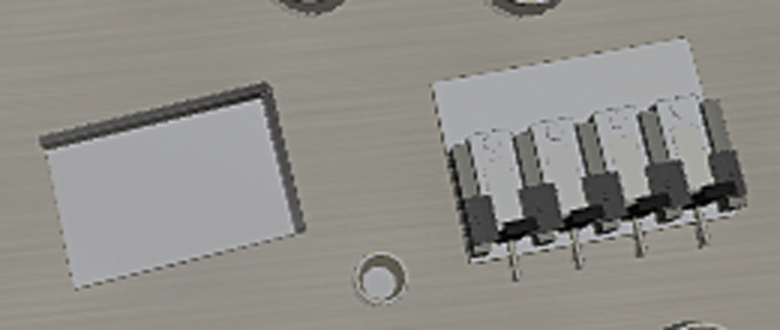

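```bash
cat > h.py <<'E'
import numpy as np, cv2
from cell import readout,cams
from scipy.optimize import least_squares
from scipy.spatial.transform import Rotation as R
def proj(X,i):
    c=np.asarray(X)@i['R'].T+i['t']; p=c@i['camera_matrix'].T; return p[:,:2]/p[:,2:]
def fit(obj,obs,x0,fixyaw=None):
    """obs: list of (caminfo, local pts, pixels); planar pose x,y,yaw"""
    def w(v,P): c,s=np.cos(v[2]),np.sin(v[2]); P=np.array(P,float); return np.c_[v[0]+c*P[:,0]-s*P[:,1],v[1]+s*P[:,0]+c*P[:,1],P[:,2]]
    f=lambda v: np.concatenate([(proj(w(v,P),i)-np.array(p)).ravel() for i,P,p in obs])
    r=least_squares(f,x0,loss='soft_l1'); print(obj,r.x.round(4),'yaw deg',np.degrees(r.x[2]).round(2),'res',r.fun.round(1)); return r.x
def pix2w(uv,z,i):
    K=i['camera_matrix']; d=i['R'].T@np.linalg.inv(K)@np.array([*uv,1.]); o=-i['R'].T@i['t']; return o+d*(z-o[2])/d[2]
def to_tool(p_goal,R_goal=None,s=None):
    """shift (cm) and turn (rad) in tool axes from current measured pose"""
    s=s or readout.observe(); Rc=R.from_rotvec(s['ee_rot'])
    out=Rc.inv().apply(np.array(p_goal)-s['position'])*100
    t=(Rc.inv()*R_goal).as_rotvec() if R_goal is not None else None
    return out.round(2), None if t is None else t.round(4)
def down(yaw_y):
    """tool down, tool y axis along world heading yaw_y"""
    y=np.array([np.cos(yaw_y),np.sin(yaw_y),0]); z=np.array([0,0,-1.]); return R.from_matrix(np.c_[np.cross(y,z),y,z])
def loc(v,P):
    c,s=np.cos(v[2]),np.sin(v[2]); return np.array([v[0]+c*P[0]-s*P[1],v[1]+s*P[0]+c*P[1],P[2]])
E
python3 - <<'E'
from h import *
i=cams.camera_info("top")
C=fit('cradle',[(i,[(.105,.15,.008),(.105,-.15,.008),(-.105,.15,.008),(-.105,-.15,.008)],[(364,168),(449.3,152.7),(376.7,227.3),(468.3,209)])],[.5,-.3,0.1])
T=fit('tray',[(i,[(-.085,.13,.006),(.085,.13,.031),(.085,-.13,.031),(-.085,-.13,.031)],[(245.7,236.3),(233.3,186),(309.3,167.7),(321,216.7)])],[.5,.1,0.1])
for y in(-.105,-.035,.035,.105): print(loc(C,(-.1,y,.075)),proj([loc(C,(-.025,y,.042))],i))
s=readout.observe();print(R.from_rotvec(s['ee_rot']).as_matrix().round(3))
for n in("bowl1",): 
  for uv in((322,127),(396,128),(346,233),(454,265)): print(uv,pix2w(uv,.05,i).round(3))
w=cams.camera_info("wrist"); Rc=R.from_rotvec(s['ee_rot'])
print('wrist cam in tool',Rc.inv().apply(-w['R'].T@w['t']-s['position']).round(3),(w['R']@Rc.as_matrix()).round(3),w['camera_matrix'][0])
E
```

```text
cradle [ 0.5201 -0.2423  0.0937] yaw deg 5.37 res [ 0.1 -0.5  0.  -1.5  1.3  0.5 -2.   1.3]
tray [0.5196 0.2182 0.1424] yaw deg 8.16 res [-0.9  0.3 -0.1 -0.1  0.2 -0.1  0.7 -0.2]
[ 0.4303658  -0.35622439  0.075     ] [[450.15230517 187.46746139]]
[ 0.42381977 -0.28653114  0.075     ] [[429.35523998 191.52725692]]
[ 0.41727374 -0.21683789  0.075     ] [[408.46731106 195.60478995]]
[ 0.41072771 -0.14714463  0.075     ] [[387.48792161 199.700177  ]]
[[-0.933  0.361 -0.   ]
 [ 0.361  0.933 -0.001]
 [-0.    -0.001 -1.   ]]
(322, 127) [0.754 0.046 0.05 ]
(396, 128) [ 0.725 -0.201  0.05 ]
(346, 233) [0.391 0.007 0.05 ]
(454, 265) [ 0.259 -0.314  0.05 ]
wrist cam in tool [ 0.079  0.    -0.16 ] [[-0.     1.    -0.   ]
 [-0.957 -0.    -0.29 ]
 [-0.29   0.     0.957]] [350.19241789   0.         324.34304764]
```

```bash
python3 - <<'E'
from h import *
s=readout.observe()
print(to_tool((.46,.21,.25),down(np.radians(98.2)),s))
s2=dict(s);s2['position']=np.array((.46,.21,.25));s2['ee_rot']=down(np.radians(98.2)).as_rotvec()
print(to_tool((.44,-.245,.25),down(np.radians(95.4)),s2))
print(pix2w((169,222),.19,cams.camera_info("top")))
E
```

```text
(array([-35.33, -26.28,  -2.35]), array([-1.40e-03, -2.00e-04, -5.12e-01]))
(array([  8.47, -44.75,   0.  ]), array([ 0.    , -0.    ,  0.0489]))
[0.45715689 0.50657365 0.19      ]
```

drive_tool --commands '[[[0,0,-0.1],[0,0,-3],1],[[0,0,-0.2],[-8,-6,-3],1],[[0,0,-0.3],[-11,-8.5,-3],1],[[0,0,-0.4],[-14,-11,-3],1],[[0,0,-0.5],[-17,-13,-3],1],[[0,0,-0.512],[-20,-15.5,-3],1],[[0,0,-0.512],[-23,-18,-3],1],[[0,0,-0.512],[-26,-20,-3],1],[[0,0,-0.512],[-29,-22,-3],1],[[0,0,-0.512],[-32,-24.5,-3],1],[[0,0,-0.512],[-35.3,-26.3,-2.4],1],[[0,0,-0.512],[-35.3,-26.3,-2.4],1],[[0,0,-0.512],[-35.3,-26.3,-2.4],1],[[0,0,-0.512],[-35.3,-26.3,-2.4],1],[[0,0,-0.512],[-35.3,-26.3,-2.4],1]]'

```text
clock: 1.35
position: [0.4592, 0.2111, 0.2505]
ee_rot: [0.225, -3.133, -0.0]
force: [0.5, 1.3, 0.0]
width: 0.996
gripper_force: 0.0
```

```bash
cat > shot.py <<'E'
import sys,pickle; from h import *
n=sys.argv[1]; cam=sys.argv[2] if len(sys.argv)>2 else "wrist"
s=readout.observe(); i=cams.camera_info(cam); im=cams.get_image(cam)
cv2.imwrite(f"pics/{n}.png",im); pickle.dump((i,s),open(f"pics/{n}.pkl","wb"))
print(s['clock'],s['position'].round(4),s['ee_rot'].round(4),s['force'].round(1),s['width'],s['gripper_force'])
E
python3 shot.py w1
```

```text
1.35 [0.4592 0.2111 0.2505] [ 2.2530e-01 -3.1327e+00 -5.0000e-04] [0.5 1.3 0. ] 0.9964063069342087 0.0
```

drive_tool --commands '[[[0,0,0.0489],[2,-4,0],-1],[[0,0,0.0489],[4,-8,0],-1],[[0,0,0.0489],[6,-12,0],-1],[[0,0,0.0489],[7,-16,0],-1],[[0,0,0.0489],[8.5,-20,0],-1],[[0,0,0.0489],[8.5,-24,0],-1],[[0,0,0.0489],[8.5,-28,0],-1],[[0,0,0.0489],[8.5,-32,0],-1],[[0,0,0.0489],[8.5,-36,0],-1],[[0,0,0.0489],[8.5,-40,0],-1],[[0,0,0.0489],[8.5,-44,0],-1],[[0,0,0.0489],[8.5,-44.8,0],-1],[[0,0,0.0489],[8.5,-44.8,0],-1],[[0,0,0.0489],[8.5,-44.8,0],-1],[[0,0,0.0489],[8.5,-44.8,0],-1]]'

```text
clock: 2.65
position: [0.4399, -0.2429, 0.2505]
ee_rot: [0.153, -3.138, -0.002]
force: [-0.0, 0.4, -0.2]
width: 0.012
gripper_force: 0.0
```

```bash
python3 shot.py w2
```

```text
2.65 [ 0.4399 -0.2429  0.2505] [ 1.5260e-01 -3.1375e+00 -1.9000e-03] [-0.   0.4 -0.2] 0.011752506388394117 0.0
```

View pics/w1.png

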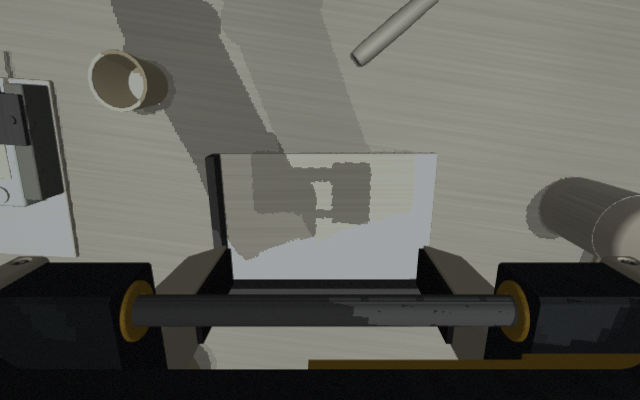

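View pics/w2.png

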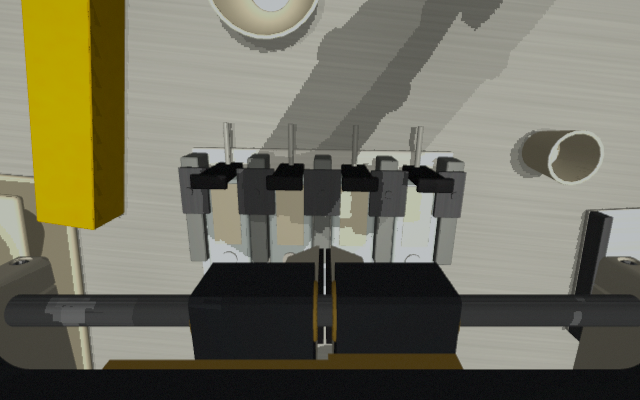

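```bash
python3 - <<'E'
import cv2
a=cv2.imread("pics/w2.png")
cv2.imwrite("pics/c2.png",cv2.resize(a[115:270,170:475],(793,403),interpolation=cv2.INTER_CUBIC))
E
```

```text
(no output)
```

View pics/c2.png

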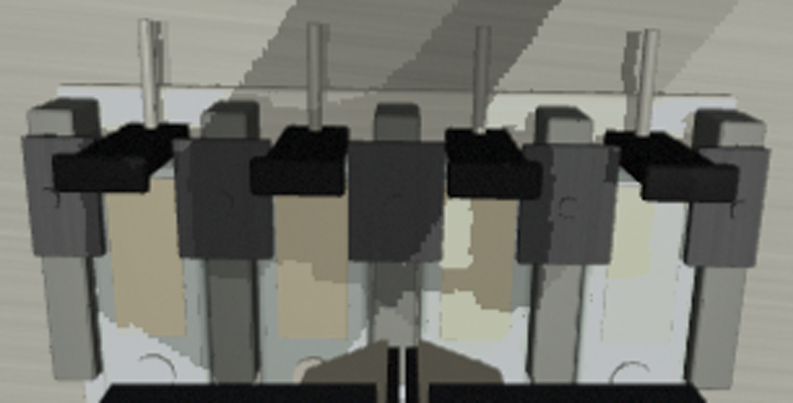

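```bash
python3 - <<'E'
from h import *; import pickle
i1,_=pickle.load(open('pics/w1.pkl','rb'));i2,_=pickle.load(open('pics/w2.pkl','rb'))
g=lambda L:[(x/2.6+170,y/2.6+115) for x,y in L]
C=fit('cradle',[(i2,[(-.105,-.15,.008),(-.105,.15,.008),(-.09,0,.051),(-.04,0,.051),(.02,-.1495,.044),(.02,.1495,.044)],g([(57,84),(736,94),(396.5,141),(396.5,262),(55,380),(730,388)]))],[.52,-.242,.094])
T=fit('tray',[(i1,[(-.085,.13,.006),(-.085,-.13,.031),(-.085,-.12,.031),(.075,-.12,.006)],[(437,153),(207,155),(219,154),(233,279)])],[.52,.218,.142])
def inv(v,p): d=np.array(p[:2])-v[:2]; c,s=np.cos(v[2]),np.sin(v[2]); return np.array([c*d[0]+s*d[1],-s*d[0]+c*d[1]]).round(4)
for uv in g([(55,157),(148,157),(64,192),(252,160),(344,160),(448,160),(538,163),(253,194),(343,194),(450,196),(540,196),(642,166),(732,163),(644,199),(737,199)]): print(inv(C,pix2w(uv,.094,i2)))
for uv in g([(155,354),(630,362)]): print('cap',inv(C,pix2w(uv,.042,i2)))
E
```

```text
cradle [ 0.5197 -0.2376  0.0824] yaw deg 4.72 res [-0.3  0.2  0.5  0.1  0.1  0.2 -0.5 -0.7 -0.  -0.   0.3  0.1]
tray [0.5216 0.2233 0.1386] yaw deg 7.94 res [ 2.6 -0.   0.3  0.1 -2.5  1.2 -0.3 -2.3]
[-0.091  -0.1207]
[-0.0914 -0.0879]
[-0.0782 -0.1187]
[-0.0909 -0.0511]
[-0.0913 -0.0185]
[-0.0918  0.0183]
[-0.0912  0.0503]
[-0.0785 -0.0512]
[-0.0789 -0.0189]
[-0.0787  0.0194]
[-0.0792  0.0517]
[-0.0906  0.0873]
[-0.0922  0.1191]
[-0.0786  0.0891]
[-0.079   0.1225]
cap [ 0.0079 -0.1051]
cap [0.0088 0.1043]
```

```bash
python3 - <<'E'
import cv2
a=cv2.imread("pics/w1.png")
cv2.imwrite("pics/c1.png",cv2.resize(a[140:300,195:450],(765,480),interpolation=cv2.INTER_CUBIC))
E
```

```text
(no output)
```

View pics/c1.png

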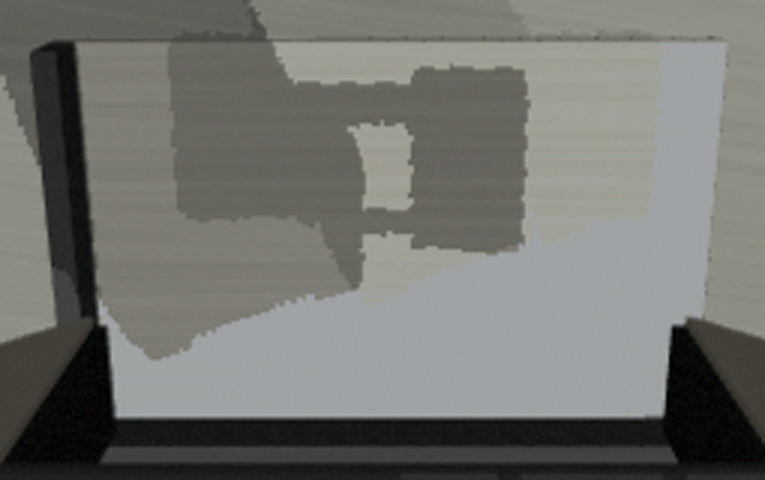

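```bash
python3 - <<'E'
from h import *; import pickle
i1,_=pickle.load(open('pics/w1.pkl','rb'));i0=cams.camera_info('top')
g=lambda L:[(x/3+195,y/3+140) for x,y in L]
px=g([(727,41),(77,41),(57,42),(390,418),(97,300)])
T=[.52,.22,.14]
def f(v):
    P=lambda *p: proj([loc(v,p)],i1)[0]
    r=[P(-.085,.13,.006)-px[0],P(-.085,-.12,.006)-px[1],P(-.085,-.12,.031)-px[2]]
    for (p,q),k in((((.075,-.1,.006),(.075,.1,.006)),3),(((-.08,-.12,.006),(.06,-.12,.006)),4)):
        a,b=P(*p),P(*q);d=(b-a)/np.linalg.norm(b-a);e=np.array(px[k])-a; r.append([d[0]*e[1]-d[1]*e[0]])
    return np.concatenate(r)
r=least_squares(f,T);print(r.x.round(4),r.fun.round(2))
v=r.x
print(proj([loc(v,p) for p in[(-.085,.13,.006),(.085,.13,.031),(.085,-.13,.031),(-.085,-.13,.031)]],i0).round(1),'obs (245.7,236.3),(233.3,186),(309.3,167.7),(321,216.7)')
E
```

```text
[0.523  0.2206 0.1348] [-0.18  0.61 -0.02 -1.22  0.12  1.71  1.52  0.07]
[[243.8 235.4]
 [232.5 184.7]
 [309.  167. ]
 [320.8 215.9]] obs (245.7,236.3),(233.3,186),(309.3,167.7),(321,216.7)
```

```bash
cat >> h.py <<'E'
C=np.array([.5197,-.2376,.0824]); T=np.array([.5225,.2205,.1365])
def plan(F,*pts,turn=True):
    """successive shifts (cm) from the current pose to points given in frame F, tool aligned with F"""
    s=readout.observe(); G=down(F[2]+np.pi/2)
    print('t',s['clock'],'tcp in F',inv(F,s['position']),s['position'][2].round(4),'force',s['force'].round(1),'w',round(s['width'],3),s['gripper_force'])
    for p in pts: print(p,*to_tool(loc(F,p),G,s))
def inv(v,p): d=np.array(p[:2])-v[:2]; c,s=np.cos(v[2]),np.sin(v[2]); return np.array([c*d[0]+s*d[1],-s*d[0]+c*d[1]]).round(4)
E
python3 -c "
from h import *
plan(C,(-.13,.105,.2),(-.13,.105,.068))"
```

```text
t 2.7 tcp in F [-0.0799  0.0013] 0.2506 force [ 0.  -0.6 -0.3] w 0.005 0.0
(-0.13, 0.105, 0.2) [ 4.85 10.44  5.07] [ 0.0011 -0.      0.015 ]
(-0.13, 0.105, 0.068) [ 4.85 10.43 18.27] [ 0.0011 -0.      0.015 ]
```

drive_tool --commands '[[[0,0,0.015],[1.5,3,1],-1],[[0,0,0.015],[3,6,2],-1],[[0,0,0.015],[4.5,9,3],-1],[[0,0,0.015],[4.85,10.4,5],-1],[[0,0,0.015],[4.85,10.4,8.5],-1],[[0,0,0.015],[4.85,10.4,12],-1],[[0,0,0.015],[4.85,10.4,15],-1],[[0,0,0.015],[4.85,10.4,17],-1],[[0,0,0.015],[4.85,10.4,18.2],-1],[[0,0,0.015],[4.85,10.4,18.2],-1],[[0,0,0.015],[3.5,10.4,18.2],-1],[[0,0,0.015],[2.5,10.4,18.2],-1],[[0,0,0.015],[1.8,10.4,18.2],-1],[[0,0,0.015],[1.3,10.4,18.2],-1],[[0,0,0.015],[0.8,10.4,18.2],-1],[[0,0,0.015],[0.3,10.4,18.2],-1],[[0,0,0.015],[0.0,10.4,18.2],-1],[[0,0,0.015],[0.0,10.4,18.2],-1]]'

```text
clock: 4.2
position: [0.4291, -0.1412, 0.069]
ee_rot: [0.125, -3.137, -0.001]
force: [-5.3, -0.1, 3.7]
width: 0.007
gripper_force: 2.3
```

```bash
python3 -c "
from h import *
plan(C,(-.034,.105,.068))"
```

```text
t 4.2 tcp in F [-0.0824  0.1035] 0.069 force [-5.3 -0.1  3.7] w 0.007 2.25483700633049
(-0.034, 0.105, 0.068) [-4.84  0.16  0.09] [ 0.0007 -0.0016 -0.0027]
```

drive_tool --commands '[[[0,0,0],[-0.6,0.1,0],-1],[[0,0,0],[-1.2,0.1,0],-1],[[0,0,0],[-1.8,0.1,0],-1],[[0,0,0],[-2.4,0.1,0],-1],[[0,0,0],[-3.0,0.1,0],-1],[[0,0,0],[-3.5,0.1,0],-1],[[0,0,0],[-4.0,0.1,0],-1],[[0,0,0],[-4.3,0.1,0],-1],[[0,0,0],[-4.6,0.1,0],-1],[[0,0,0],[-4.8,0.1,0],-1],[[0,0,0],[-5.0,0.1,0],-1],[[0,0,0],[-5.0,0.1,0],-1]]'

```text
clock: 5.2
position: [0.4769, -0.1369, 0.0688]
ee_rot: [0.123, -3.135, -0.001]
force: [-9.9, -2.2, 7.2]
width: 0.003
gripper_force: 4.9
```

```bash
python3 -c "
from h import *
plan(C,(-.034,.105,.068))"
```

```text
t 5.2 tcp in F [-0.0343  0.1038] 0.0688 force [-9.9 -2.2  7.2] w 0.003 4.929707273840904
(-0.034, 0.105, 0.068) [-0.03  0.12  0.08] [ 0.0008 -0.0043 -0.0039]
```

drive_tool --commands '[[[0,0,0],[-0.1,0,0],-1],[[0,0,0],[-0.2,0,0],-1],[[0,0,0],[-0.3,0,0],-1],[[0,0,0],[-0.4,0,0],-1],[[0,0,0],[-0.4,0,0],-1],[[0,0,0],[-0.4,0,0],-1]]'

```text
clock: 5.7
position: [0.4805, -0.1367, 0.0688]
ee_rot: [0.123, -3.135, -0.001]
force: [-10.7, -2.4, 8.0]
width: 0.007
gripper_force: 5.5
```

drive_tool --commands '[[[0,0,0],[-0.1,0,0],-1],[[0,0,0],[-0.2,0,0],-1],[[0,0,0],[-0.3,0,0],-1],[[0,0,0],[-0.3,0,0],-1]]'

```text
clock: 6.03
position: [0.4808, -0.1365, 0.0685]
ee_rot: [0.121, -3.13, -0.003]
force: [-19.7, -2.9, 14.6]
width: 0.003
gripper_force: 9.9
```

```bash
python3 -c "
from h import *
plan(C,(-.034,.105,.068))"
```

```text
t 6.0333 tcp in F [-0.0304  0.1039] 0.0685 force [-19.7  -2.9  14.6] w 0.003 9.869951158761978
(-0.034, 0.105, 0.068) [0.36 0.11 0.05] [ 0.0021 -0.0091 -0.0049]
```

```bash
python3 -c "
from h import *
plan(C,(-.115,.105,.07),(-.115,.105,.16),(.10,.105,.2))"
```

```text
t 6.0333 tcp in F [-0.0304  0.1039] 0.0685 force [-19.7  -2.9  14.6] w 0.003 9.869951158761978
(-0.115, 0.105, 0.07) [ 8.46  0.07 -0.08] [ 0.0021 -0.0091 -0.0049]
(-0.115, 0.105, 0.16) [ 8.54  0.09 -9.08] [ 0.0021 -0.0091 -0.0049]
(0.1, 0.105, 0.2) [-12.92   0.2  -13.27] [ 0.0021 -0.0091 -0.0049]
```

drive_tool --commands '[[[0,0,0],[2,0,0],-1],[[0,0,0],[5,0,0],-1],[[0,0,0],[8,0,0],-1],[[0,0,0],[9,0,0],-1],[[0,0,0],[9,0,-3],-1],[[0,0,0],[9,0,-7],-1],[[0,0,0],[7,0,-11],1],[[0,0,0],[3,0,-13],1],[[0,0,0],[-1,0,-13],1],[[0,0,0],[-5,0,-13],1],[[0,0,0],[-9,0,-13],1],[[0,0,0],[-12.6,0,-13],1],[[0,0,0],[-12.6,0,-13],1],[[0,0,0],[-12.6,0,-13],1]]'

```text
clock: 7.2
position: [0.614, -0.1251, 0.1983]
ee_rot: [-0.128, 3.139, -0.001]
force: [-1.2, -0.2, -0.8]
width: 0.535
gripper_force: 0.0
```

```bash
cat > view.py <<'E'
# composite: rectified wrist view (plane z in frame F) beside top crop
import sys,pickle; from h import *
n=sys.argv[1]; F={'C':C,'T':T}[sys.argv[2]]; z=float(sys.argv[3]); x0,x1,y0,y1=map(float,sys.argv[4:8]); top=len(sys.argv)>8
s=readout.observe(); i=cams.camera_info('wrist'); im=cams.get_image('wrist')
sc=2.  # px per mm
W,H=int((y1-y0)*1000*sc),int((x1-x0)*1000*sc)
src=np.float32([loc(F,(x,y,z)) for x,y in((x0,y0),(x0,y1),(x1,y1),(x1,y0))])
Hm=cv2.getPerspectiveTransform(proj(src,i).astype(np.float32),np.float32([(0,0),(W,0),(W,H),(0,H)]))
o=cv2.warpPerspective(im,Hm,(W,H))
for k in range(int(np.ceil(y0*50)),int(y1*50)+1): cv2.putText(o,str(k*20),(int((k*.02-y0)*1000*sc)-8,10),0,.35,(0,0,255)); cv2.line(o,(int((k*.02-y0)*1000*sc),12),(int((k*.02-y0)*1000*sc),18),(0,0,255))
for k in range(int(np.ceil(x0*50)),int(x1*50)+1): v=int((k*.02-x0)*1000*sc); cv2.putText(o,str(k*20),(8,v+4),0,.35,(0,0,255)); cv2.line(o,(0,v),(6,v),(0,0,255))
if top:
    t=cv2.resize(cams.get_image('top')[145:245,225:475],None,fx=2.4,fy=2.4,interpolation=cv2.INTER_CUBIC)
    w=max(t.shape[1],W); o=np.vstack([cv2.copyMakeBorder(q,0,0,0,w-q.shape[1],0) for q in(o,t)])
cv2.imwrite(f"pics/{n}.png",o); cv2.imwrite(f"pics/{n}_raw.png",im); print(o.shape,s['clock'],s['width'],inv(F,s['position']),s['position'][2])
E
python3 view.py b4 C 0.042 -0.03 0.11 -0.02 0.18 top; python3 -c "
from h import *
plan(C,(.05,.105,.07),(.05,.105,.013))"
```

```text
(520, 600, 3) 7.2 0.5352774946276655 [0.1032 0.1044] 0.19829913589565218
t 7.3 tcp in F [0.1008 0.1034] 0.1988 force [-0.3 -0.8  0.2] w 0.625 0.0
(0.05, 0.105, 0.07) [ 5.07  0.15 12.88] [-0.0002 -0.0004 -0.0034]
(0.05, 0.105, 0.013) [ 5.07  0.15 18.58] [-0.0002 -0.0004 -0.0034]
```

View pics/b4.png

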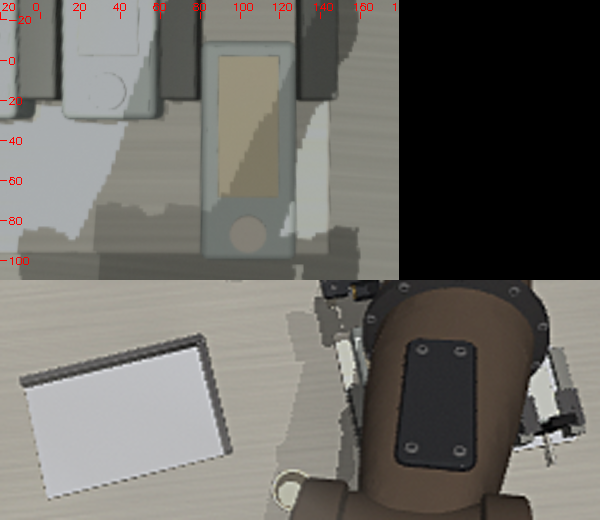

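drive_tool --commands '[[[0,0,0],[3,0.1,3],1],[[0,0,0],[5.1,0.1,6.5],1],[[0,0,0],[5.1,0.15,10],1],[[0,0,0],[5.1,0.15,13],1],[[0,0,0],[5.1,0.15,16],1],[[0,0,0],[5.1,0.15,18],1],[[0,0,0],[5.1,0.15,18.6],1],[[0,0,0],[5.1,0.15,18.6],1],[[0,0,0],[5.1,0.15,18.6],-1],[[0,0,0],[5.1,0.15,18.6],-1],[[0,0,0],[5.1,0.15,18.6],-1],[[0,0,0],[5.1,0.15,18.6],-1],[[0,0,0],[5.1,0.15,18.6],-1],[[0,0,0],[5.1,0.15,18.6],-1],[[0,0,0],[5.1,0.15,18.6],-1],[[0,0,0],[5.1,0.15,18.6],-1],[[0,0,0],[5.1,0.15,18.6],-1]]' --newtons 25

```text
clock: 8.72
position: [0.5613, -0.1288, 0.0129]
ee_rot: [-0.124, 3.139, -0.0]
force: [-1.0, -1.4, 4.1]
width: 0.525
gripper_force: 25.0
```

```bash
python3 -c "
from h import *
plan(C,(.05,.105,.013),(.05,.105,.11))
plan(T,(.02,-.065,.11),(.02,-.065,.014))"
```

```text
t 8.7167 tcp in F [0.0504 0.105 ] 0.0129 force [-1.  -1.4  4.1] w 0.525 25.000149607658386
(0.05, 0.105, 0.013) [ 0.04  0.   -0.01] [-0.0002  0.0004 -0.0033]
(0.05, 0.105, 0.11) [ 0.04  0.   -9.71] [-0.0002  0.0004 -0.0033]
t 8.7167 tcp in F [-0.0091 -0.3514] 0.0129 force [-1.  -1.4  4.1] w 0.525 25.000149607658386
(0.02, -0.065, 0.11) [-1.26 28.76 -9.71] [-0.0002  0.0004 -0.0574]
(0.02, -0.065, 0.014) [-1.26 28.76 -0.11] [-0.0002  0.0004 -0.0574]
```

drive_tool --commands '[[[0,0,0],[0,0,-1.5],-1],[[0,0,0],[0,0,-4],-1],[[0,0,0],[0,0,-7],-1],[[0,0,0],[0,1,-9.7],-1],[[0,0,-0.02],[-0.2,4,-9.7],-1],[[0,0,-0.04],[-0.5,7.5,-9.7],-1],[[0,0,-0.057],[-0.8,11,-9.7],-1],[[0,0,-0.057],[-1,14.5,-9.7],-1],[[0,0,-0.057],[-1.1,18,-9.7],-1],[[0,0,-0.057],[-1.1,21.5,-9.7],-1],[[0,0,-0.057],[-1.1,25,-9.7],-1],[[0,0,-0.057],[-1.1,27.5,-9.7],-1],[[0,0,-0.057],[-1.1,29,-9.7],-1],[[0,0,-0.057],[-1.1,29,-9.7],-1],[[0,0,-0.057],[-1.1,29,-9.7],-1]]'

```text
clock: 9.97
position: [0.5485, 0.1622, 0.1093]
ee_rot: [0.217, -3.133, 0.0]
force: [-0.9, -1.0, -1.2]
width: 0.519
gripper_force: 25.0
```

```bash
python3 -c "
from h import *
plan(T,(.018,-.062,.11),(.018,-.062,.0115))"
```

```text
t 9.9667 tcp in F [ 0.0179 -0.0613] 0.1093 force [-0.9 -1.  -1.2] w 0.519 24.998870193958282
(0.018, -0.062, 0.11) [-0.01 -0.07 -0.07] [-0.0002 -0.001   0.0021]
(0.018, -0.062, 0.0115) [-0.02 -0.07  9.78] [-0.0002 -0.001   0.0021]
```

drive_tool --commands '[[[0,0,0],[0,-0.05,3],-1],[[0,0,0],[0,-0.05,6.5],-1],[[0,0,0],[0,-0.05,8.5],-1],[[0,0,0],[0,-0.05,9.4],-1],[[0,0,0],[0,-0.05,9.8],-1],[[0,0,0],[0,-0.05,9.8],-1],[[0,0,0],[0,-0.05,9.8],0.26],[[0,0,0],[0,-0.05,9.8],0.26],[[0,0,0],[0,-0.05,9.8],0.26],[[0,0,0],[0,-0.05,9.8],0.26],[[0,0,0],[0,-0.05,8],0.26],[[0,0,0],[0,-0.05,5],0.26],[[0,0,0],[0,-0.05,3],0.26],[[0,0,0],[0,2,3],-1],[[0,0,0],[0,5.2,3],-1],[[0,0,0],[0,5.2,3],-1],[[0,0,0],[0,5.2,3],-1],[[0,0,0],[0,5.2,3],-1],[[0,0,0],[0,5.2,3],-1]]'

```text
clock: 11.55
position: [0.5423, 0.2116, 0.0798]
ee_rot: [-0.212, 3.134, -0.001]
force: [-0.5, 0.2, 0.1]
width: 0.241
gripper_force: 0.0
```

```bash
python3 -c "
from h import *
plan(T,(.012,-.008,.08),(.012,-.008,.016),(.012,-.048,.016))"
```

```text
t 11.55 tcp in F [ 0.0184 -0.0115] 0.0798 force [-0.5  0.2  0.1] w 0.241 0.0
(0.012, -0.008, 0.08) [ 0.64  0.35 -0.02] [-0.0007  0.     -0.0014]
(0.012, -0.008, 0.016) [0.64 0.35 6.38] [-0.0007  0.     -0.0014]
(0.012, -0.048, 0.016) [ 0.63 -3.65  6.38] [-0.0007  0.     -0.0014]
```

drive_tool --commands '[[[0,0,0],[0.6,0.4,0],-1],[[0,0,0],[0.6,0.4,0],-1],[[0,0,0],[0.6,0.4,2],-1],[[0,0,0],[0.6,0.4,4.5],-1],[[0,0,0],[0.6,0.4,6],-1],[[0,0,0],[0.6,0.4,6.35],-1],[[0,0,0],[0.6,0.4,6.35],-1],[[0,0,0],[0.6,-0.2,6.35],-1],[[0,0,0],[0.6,-0.6,6.35],-1],[[0,0,0],[0.6,-1.0,6.35],-1],[[0,0,0],[0.6,-1.4,6.35],-1],[[0,0,0],[0.6,-1.8,6.35],-1],[[0,0,0],[0.6,-2.2,6.35],-1],[[0,0,0],[0.6,-2.6,6.35],-1],[[0,0,0],[0.6,-3.0,6.35],-1],[[0,0,0],[0.6,-3.3,6.35],-1],[[0,0,0],[0.6,-3.6,6.35],-1],[[0,0,0],[0.6,-3.6,6.35],-1]]'

```text
clock: 13.05
position: [0.5412, 0.1753, 0.0162]
ee_rot: [0.212, -3.134, 0.001]
force: [0.4, 1.3, 0.3]
width: 0.004
gripper_force: 0.1
```

drive_tool --commands '[[[0,0,0],[0,-0.15,0],-1],[[0,0,0],[0,-0.3,0],-1],[[0,0,0],[0,-0.4,0],-1],[[0,0,0],[0,-0.4,0],-1]]'

```text
clock: 13.38
position: [0.5415, 0.172, 0.0161]
ee_rot: [0.213, -3.134, 0.0]
force: [0.5, 1.3, -0.1]
width: 0.006
gripper_force: 0.4
```

```bash
python3 -c "
from h import *
plan(T,(.012,-.048,.016))"
```

```text
t 13.3833 tcp in F [ 0.0122 -0.0506] 0.0161 force [ 0.5  1.3 -0.1] w 0.006 0.38679265839164145
(0.012, -0.048, 0.016) [0.02 0.26 0.01] [-0.0003 -0.0003 -0.0005]
```

drive_tool --commands '[[[0,0,0],[0,-0.1,0],-1],[[0,0,0],[0,-0.2,0],-1],[[0,0,0],[0,-0.3,0],-1],[[0,0,0],[0,-0.35,0],-1],[[0,0,0],[0,-0.35,0],-1]]'

```text
clock: 13.8
position: [0.5419, 0.1686, 0.0161]
ee_rot: [0.213, -3.134, 0.0]
force: [0.1, 0.5, -0.5]
width: 0.008
gripper_force: 0.2
```

drive_tool --commands '[[[0,0,0],[0,-0.1,0],-1],[[0,0,0],[0,-0.2,0],-1],[[0,0,0],[0,-0.2,0],-1]]'

```text
clock: 14.05
position: [0.5418, 0.1681, 0.0162]
ee_rot: [0.215, -3.134, -0.002]
force: [-1.1, 5.2, 0.5]
width: 0.006
gripper_force: 2.6
```

```bash
python3 -c "
from h import *
plan(T,(.012,-.048,.016))"
```

```text
t 14.05 tcp in F [ 0.012  -0.0545] 0.0162 force [-1.1  5.2  0.5] w 0.006 2.6352905147359706
(0.012, -0.048, 0.016) [0.   0.65 0.02] [ 0.0014 -0.0005  0.0008]
```

drive_tool --commands '[[[0,0,0],[0,1,0],-1],[[0,0,0],[0,2.2,0],-1],[[0,0,0],[3,2.2,0],-1],[[0,0,0],[6,2.2,0],-1],[[0,0,0],[8.2,2.2,0],-1],[[0,0,0],[8.2,1.0,0],-1],[[0,0,0],[8.2,-1.5,0],-1],[[0,0,0],[8.2,-3.3,0],-1],[[0,0,0],[8.2,-3.8,0],-1],[[0,0,0],[8.2,-3.8,0],-1],[[0,0,0],[7.6,-3.8,0],-1],[[0,0,0],[7.1,-3.8,0],-1],[[0,0,0],[6.7,-3.8,0],-1],[[0,0,0],[6.4,-3.8,0],-1],[[0,0,0],[6.2,-3.8,0],-1],[[0,0,0],[6.0,-3.8,0],-1],[[0,0,0],[5.9,-3.8,0],-1],[[0,0,0],[5.9,-3.8,0],-1]]'

```text
clock: 15.55
position: [0.4894, 0.1213, 0.0162]
ee_rot: [-0.214, 3.134, -0.0]
force: [0.3, 0.5, -0.3]
width: 0.008
gripper_force: 0.3
```

drive_tool --commands '[[[0,0,0],[-0.1,0,0],-1],[[0,0,0],[-0.2,0,0],-1],[[0,0,0],[-0.3,0,0],-1],[[0,0,0],[-0.3,0,0],-1]]'

```text
clock: 15.88
position: [0.4905, 0.1214, 0.016]
ee_rot: [0.214, -3.131, 0.0]
force: [-6.9, 0.6, 4.3]
width: 0.001
gripper_force: 3.1
```

```bash
python3 -c "
from h import *
plan(T,(-.045,-.093,.016))"
```

```text
t 15.8833 tcp in F [-0.0452 -0.0938] 0.016 force [-6.9  0.6  4.3] w 0.001 3.123568519949913
(-0.045, -0.093, 0.016) [-0.02  0.08  0.  ] [ 0.0001 -0.0029 -0.0002]
```

```bash
python3 -c "
from h import *
plan(C,(-.13,.035,.16),(-.13,.035,.068),(-.10,.035,.068),(-.030,.035,.068))"
```

```text
t 15.8833 tcp in F [0.0004 0.3602] 0.016 force [-6.9  0.6  4.3] w 0.001 3.123568519949913
(-0.13, 0.035, 0.16) [ 14.82 -31.77 -14.36] [ 0.     -0.0029  0.0539]
(-0.13, 0.035, 0.068) [ 14.79 -31.77  -5.16] [ 0.     -0.0029  0.0539]
(-0.1, 0.035, 0.068) [ 11.8  -31.93  -5.17] [ 0.     -0.0029  0.0539]
(-0.03, 0.035, 0.068) [  4.81 -32.31  -5.19] [ 0.     -0.0029  0.0539]
```

drive_tool --commands '[[[0,0,0],[1.5,0,0],-1],[[0,0,0],[2,0,-3],-1],[[0,0,0],[2,0,-7],-1],[[0,0,0],[3,-0.5,-11],-1],[[0,0,0.03],[4,-3,-14],-1],[[0,0,0.054],[5.5,-6.5,-14.4],-1],[[0,0,0.054],[7,-10,-14.4],-1],[[0,0,0.054],[8.5,-13.5,-14.4],-1],[[0,0,0.054],[10,-17,-14.4],-1],[[0,0,0.054],[11.5,-20.5,-14.4],-1],[[0,0,0.054],[13,-24,-14.4],-1],[[0,0,0.054],[14.5,-27.5,-14.4],-1],[[0,0,0.054],[14.8,-31,-14],-1],[[0,0,0.054],[14.8,-31.8,-11.5],-1],[[0,0,0.054],[14.8,-31.8,-8],-1],[[0,0,0.054],[14.8,-31.8,-5.8],-1],[[0,0,0.054],[14.8,-31.8,-5.2],-1],[[0,0,0.054],[14.8,-31.8,-5.2],-1],[[0,0,0.054],[13,-31.9,-5.2],-1],[[0,0,0.054],[12,-31.9,-5.2],-1]]'

```text
clock: 17.55
position: [0.4183, -0.2112, 0.0697]
ee_rot: [-0.129, 3.137, -0.001]
force: [-6.6, -2.1, 0.1]
width: -0.001
gripper_force: 2.5
```

```bash
python3 -c "
from h import *
plan(C,(-.030,.035,.068))"
```

```text
t 17.55 tcp in F [-0.0989  0.0347] 0.0697 force [-6.6 -2.1  0.1] w -0.001 2.4818239733576775
(-0.03, 0.035, 0.068) [-6.89  0.04  0.18] [-0.001   0.0022 -0.0004]
```

drive_tool --commands '[[[0,0,0],[-0.5,0,0.1],-1],[[0,0,0],[-1,0,0.1],-1],[[0,0,0],[-1.6,0,0.1],-1],[[0,0,0],[-2.2,0,0.1],-1],[[0,0,0],[-2.8,0,0.1],-1],[[0,0,0],[-3.4,0,0.1],-1],[[0,0,0],[-4,0,0.1],-1],[[0,0,0],[-4.6,0,0.1],-1],[[0,0,0],[-5.2,0,0.1],-1],[[0,0,0],[-5.7,0,0.1],-1],[[0,0,0],[-6.1,0,0.1],-1],[[0,0,0],[-6.4,0,0.1],-1],[[0,0,0],[-6.7,0,0.1],-1],[[0,0,0],[-6.9,0,0.1],-1],[[0,0,0],[-7.1,0,0.1],-1],[[0,0,0],[-7.2,0,0.1],-1],[[0,0,0],[-7.3,0,0.1],-1],[[0,0,0],[-7.3,0,0.1],-1]]'

```text
clock: 19.05
position: [0.4862, -0.2052, 0.0679]
ee_rot: [0.127, -3.135, -0.001]
force: [-12.6, -2.7, 9.4]
width: 0.004
gripper_force: 6.4
```

```bash
python3 -c "
from h import *
plan(C,(-.030,.035,.068))"
```

```text
t 19.05 tcp in F [-0.0307  0.0351] 0.0679 force [-12.6  -2.7   9.4] w 0.004 6.389655321836472
(-0.03, 0.035, 0.068) [-0.07 -0.01 -0.01] [ 0.0009 -0.0039 -0.0014]
```

Push 3 mm more to be sure of the stop, then retract and go to the viewing pose.

drive_tool --commands '[[[0,0,0],[-0.15,0,0],-1],[[0,0,0],[-0.3,0,0],-1],[[0,0,0],[-0.3,0,0],-1]]'

```text
clock: 19.3
position: [0.4864, -0.2051, 0.0677]
ee_rot: [0.125, -3.131, -0.003]
force: [-22.4, -2.4, 17.5]
width: 0.006
gripper_force: 11.0
```

drive_tool --commands '[[[0,0,0],[2,0,0],-1],[[0,0,0],[5,0,0],-1],[[0,0,0],[8,0,0],-1],[[0,0,0],[9,0,0],-1],[[0,0,0],[9,0,-3],-1],[[0,0,0],[9,0,-7],-1],[[0,0,0],[7,0,-11],1],[[0,0,0],[3,0,-13],1],[[0,0,0],[-1,0,-13],1],[[0,0,0],[-5,0,-13],1],[[0,0,0],[-9,0,-13],1],[[0,0,0],[-12.6,0,-13],1],[[0,0,0],[-12.6,0,-13],1],[[0,0,0],[-12.6,0,-13],1]]'

```text
clock: 20.47
position: [0.6198, -0.1929, 0.1972]
ee_rot: [-0.134, 3.138, -0.001]
force: [-0.8, -0.7, -0.5]
width: 0.534
gripper_force: 0.0
```

```bash
python3 view.py b3 C 0.042 -0.03 0.12 -0.12 0.15 top; python3 -c "
from h import *
plan(C,(.05,.035,.07),(.05,.035,.013))"
```

```text
(540, 600, 3) 20.4667 0.5338761942394749 [0.1034 0.0363] 0.19717962013438733
t 20.5667 tcp in F [0.1008 0.035 ] 0.1977 force [-1.  -0.  -0.6] w 0.62 0.0
(0.05, 0.035, 0.07) [ 5.07  0.   12.77] [-0.0006 -0.0001 -0.0004]
(0.05, 0.035, 0.013) [5.070e+00 1.000e-02 1.847e+01] [-0.0006 -0.0001 -0.0004]
```

View pics/b3.png

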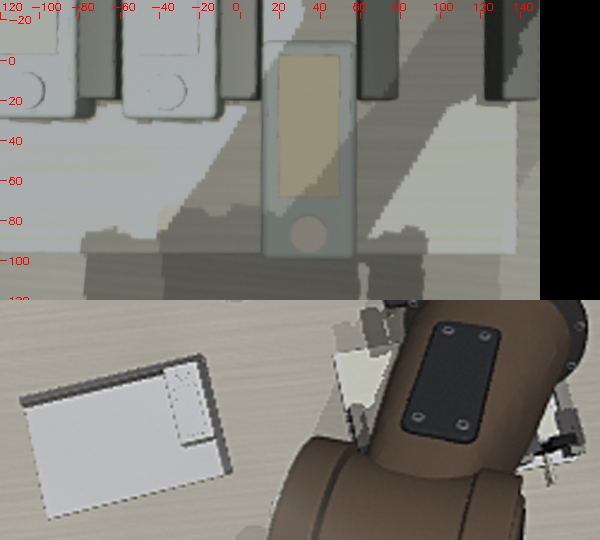

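drive_tool --commands '[[[0,0,0],[3,0,3],1],[[0,0,0],[5.1,0,6.5],1],[[0,0,0],[5.1,0,10],1],[[0,0,0],[5.1,0,13],1],[[0,0,0],[5.1,0,16],1],[[0,0,0],[5.1,0,18],1],[[0,0,0],[5.1,0,18.5],1],[[0,0,0],[5.1,0,18.5],1],[[0,0,0],[5.1,0,18.5],-1],[[0,0,0],[5.1,0,18.5],-1],[[0,0,0],[5.1,0,18.5],-1],[[0,0,0],[5.1,0,18.5],-1],[[0,0,0],[5.1,0,18.5],-1],[[0,0,0],[5.1,0,18.5],-1],[[0,0,0],[5.1,0,18.5],-1],[[0,0,0],[5.1,0,18.5],-1],[[0,0,0],[5.1,0,18.5],-1]]' --newtons 25

```text
clock: 21.98
position: [0.5671, -0.1986, 0.0125]
ee_rot: [-0.129, 3.139, -0.001]
force: [-0.9, -0.6, 3.8]
width: 0.519
gripper_force: 25.0
```

```bash
python3 -c "
from h import *
plan(T,(.018,-.014,.11),(.018,-.014,.0115))"
```

```text
t 21.9833 tcp in F [-0.0128 -0.4213] 0.0125 force [-0.9 -0.6  3.8] w 0.519 25.00005215406418
(0.018, -0.014, 0.11) [-0.87 40.83 -9.77] [-0.0004  0.0004 -0.0544]
(0.018, -0.014, 0.0115) [-0.86 40.83  0.08] [-0.0004  0.0004 -0.0544]
```

drive_tool --commands '[[[0,0,0],[0,0,-1.5],-1],[[0,0,0],[0,0,-4],-1],[[0,0,0],[0,0,-7],-1],[[0,0,0],[0,1,-9.8],-1],[[0,0,-0.02],[0,4,-9.8],-1],[[0,0,-0.04],[-0.2,7.5,-9.8],-1],[[0,0,-0.054],[-0.4,11,-9.8],-1],[[0,0,-0.054],[-0.6,14.5,-9.8],-1],[[0,0,-0.054],[-0.8,18,-9.8],-1],[[0,0,-0.054],[-0.9,21.5,-9.8],-1],[[0,0,-0.054],[-0.9,25,-9.8],-1],[[0,0,-0.054],[-0.9,28.5,-9.8],-1],[[0,0,-0.054],[-0.9,32,-9.8],-1],[[0,0,-0.054],[-0.9,35.5,-9.8],-1],[[0,0,-0.054],[-0.9,38.5,-9.8],-1],[[0,0,-0.054],[-0.9,40.8,-9.8],-1],[[0,0,-0.054],[-0.9,40.8,-9.8],-1],[[0,0,-0.054],[-0.9,40.8,-9.8],-1]]'

```text
clock: 23.48
position: [0.5413, 0.2109, 0.1095]
ee_rot: [0.219, -3.132, 0.0]
force: [-0.1, -1.3, -3.3]
width: 0.52
gripper_force: 25.0
```

```bash
python3 -c "
from h import *
plan(T,(.018,-.014,.0115),(.012,.04,.08))"
```

```text
t 23.4833 tcp in F [ 0.0173 -0.0121] 0.1095 force [-0.1 -1.3 -3.3] w 0.52 24.996403455734253
(0.018, -0.014, 0.0115) [-0.08 -0.19  9.8 ] [-0.     -0.0015  0.0033]
(0.012, 0.04, 0.08) [0.51 5.21 2.95] [-0.     -0.0015  0.0033]
```

drive_tool --commands '[[[0,0,0],[0,-0.1,3],-1],[[0,0,0],[0,-0.1,6.5],-1],[[0,0,0],[0,-0.1,8.5],-1],[[0,0,0],[0,-0.1,9.4],-1],[[0,0,0],[0,-0.1,9.8],-1],[[0,0,0],[0,-0.1,9.8],-1],[[0,0,0],[0,-0.1,9.8],0.26],[[0,0,0],[0,-0.1,9.8],0.26],[[0,0,0],[0,-0.1,9.8],0.26],[[0,0,0],[0,-0.1,9.8],0.26],[[0,0,0],[0,-0.1,8],0.26],[[0,0,0],[0,-0.1,5],0.26],[[0,0,0],[0,-0.1,3],0.26],[[0,0,0],[0.3,2,3],-1],[[0,0,0],[0.5,5.3,3],-1],[[0,0,0],[0.5,5.3,3],-1],[[0,0,0],[0.5,5.3,3],-1],[[0,0,0],[0.5,5.3,3],-1],[[0,0,0],[0.5,5.3,3],-1],[[0,0,0],[0.5,5.3,3],-1]]'

```text
clock: 25.15
position: [0.5306, 0.2598, 0.0804]
ee_rot: [-0.211, 3.134, -0.001]
force: [0.0, 0.0, 0.2]
width: 0.17
gripper_force: 0.0
```

```bash
python3 -c "
from h import *
plan(T,(.012,.04,.016),(.012,-.002,.016))"
```

```text
t 25.15 tcp in F [0.0134 0.0378] 0.0804 force [0.  0.  0.2] w 0.17 0.0
(0.012, 0.04, 0.016) [0.14 0.22 6.44] [-0.0004  0.0002 -0.0018]
(0.012, -0.002, 0.016) [ 0.13 -3.98  6.44] [-0.0004  0.0002 -0.0018]
```

drive_tool --commands '[[[0,0,0],[0.1,0.3,0],-1],[[0,0,0],[0.1,0.3,0.5],-1],[[0,0,0],[0.1,0.3,3],-1],[[0,0,0],[0.1,0.3,5],-1],[[0,0,0],[0.1,0.3,6.2],-1],[[0,0,0],[0.1,0.3,6.45],-1],[[0,0,0],[0.1,-0.3,6.45],-1],[[0,0,0],[0.1,-0.8,6.45],-1],[[0,0,0],[0.1,-1.2,6.45],-1],[[0,0,0],[0.1,-1.6,6.45],-1],[[0,0,0],[0.1,-2.0,6.45],-1],[[0,0,0],[0.1,-2.4,6.45],-1],[[0,0,0],[0.1,-2.8,6.45],-1],[[0,0,0],[0.1,-3.2,6.45],-1],[[0,0,0],[0.1,-3.5,6.45],-1],[[0,0,0],[0.1,-3.8,6.45],-1],[[0,0,0],[0.1,-4.0,6.45],-1],[[0,0,0],[0.1,-4.2,6.45],-1],[[0,0,0],[0.1,-4.2,6.45],-1]]'

```text
clock: 26.73
position: [0.535, 0.2186, 0.0157]
ee_rot: [0.213, -3.134, 0.001]
force: [0.7, 1.6, 1.8]
width: 0.004
gripper_force: 1.1
```

drive_tool --commands '[[[0,0,0],[0,-0.1,0],-1],[[0,0,0],[0,-0.2,0],-1],[[0,0,0],[0,-0.3,0],-1],[[0,0,0],[0,-0.4,0],-1],[[0,0,0],[0,-0.4,0],-1]]'

```text
clock: 27.15
position: [0.5351, 0.2157, 0.0157]
ee_rot: [0.215, -3.134, -0.001]
force: [0.0, 5.6, 3.7]
width: 0.004
gripper_force: 2.8
```

```bash
python3 -c "
from h import *
plan(T,(-.07,-.048,.016))"
```

```text
t 27.15 tcp in F [ 0.0119 -0.0065] 0.0157 force [0.  5.6 3.7] w 0.004 2.8012225055135787
(-0.07, -0.048, 0.016) [ 8.19 -4.15 -0.03] [ 0.0006 -0.0005  0.0002]
```

drive_tool --commands '[[[0,0,0],[0,1,0],-1],[[0,0,0],[0,2.2,0],-1],[[0,0,0],[3,2.2,0],-1],[[0,0,0],[6,2.2,0],-1],[[0,0,0],[8.2,2.2,0],-1],[[0,0,0],[8.2,1.0,0],-1],[[0,0,0],[8.2,-1.5,0],-1],[[0,0,0],[8.2,-3.5,0],-1],[[0,0,0],[8.2,-4.1,0],-1],[[0,0,0],[8.2,-4.1,0],-1],[[0,0,0],[7.6,-4.1,0],-1],[[0,0,0],[7.1,-4.1,0],-1],[[0,0,0],[6.7,-4.1,0],-1],[[0,0,0],[6.4,-4.1,0],-1],[[0,0,0],[6.2,-4.1,0],-1],[[0,0,0],[6.0,-4.1,0],-1],[[0,0,0],[5.9,-4.1,0],-1],[[0,0,0],[5.8,-4.1,0],-1],[[0,0,0],[5.8,-4.1,0],-1]]'

```text
clock: 28.73
position: [0.483, 0.1674, 0.0154]
ee_rot: [0.215, -3.133, -0.0]
force: [-2.8, 2.3, -0.6]
width: 0.006
gripper_force: 1.3
```

drive_tool --commands '[[[0,0,0],[-0.1,0,0],-1],[[0,0,0],[-0.2,0,0],-1],[[0,0,0],[-0.25,0,0],-1],[[0,0,0],[-0.25,0,0],-1]]'

```text
clock: 29.07
position: [0.4838, 0.1672, 0.0154]
ee_rot: [0.215, -3.13, -0.0]
force: [-9.0, 1.6, 6.0]
width: 0.005
gripper_force: 4.4
```

```bash
python3 -c "
from h import *
plan(T,(-.07,-.048,.016))
plan(C,(-.13,-.035,.16),(-.13,-.035,.068),(-.10,-.035,.068))"
```

```text
t 29.0667 tcp in F [-0.0456 -0.0475] 0.0154 force [-9.   1.6  6. ] w 0.005 4.434980307632941
(-0.07, -0.048, 0.016) [ 2.44 -0.05 -0.05] [ 0.0005 -0.0041  0.0005]
t 29.0667 tcp in F [-0.0024  0.4064] 0.0154 force [-9.   1.6  6. ] w 0.005 4.434980307632941
(-0.13, -0.035, 0.16) [ 15.21 -43.37 -14.42] [ 0.0004 -0.0041  0.0546]
(-0.13, -0.035, 0.068) [ 15.17 -43.38  -5.22] [ 0.0004 -0.0041  0.0546]
(-0.1, -0.035, 0.068) [ 12.17 -43.54  -5.23] [ 0.0004 -0.0041  0.0546]
```

drive_tool --commands '[[[0,0,0],[1.5,0,0],-1],[[0,0,0],[2,0,-3],-1],[[0,0,0],[2,0,-7],-1],[[0,0,0],[3,-0.5,-11],-1],[[0,0,0.03],[4,-3,-14],-1],[[0,0,0.055],[5,-7,-14.4],-1],[[0,0,0.055],[6,-11,-14.4],-1],[[0,0,0.055],[7,-15,-14.4],-1],[[0,0,0.055],[8,-19,-14.4],-1],[[0,0,0.055],[9.5,-22.7,-14.4],-1],[[0,0,0.055],[11,-26.4,-14.4],-1],[[0,0,0.055],[12.5,-30,-14.4],-1],[[0,0,0.055],[14,-33.8,-14.4],-1],[[0,0,0.055],[15.2,-37.5,-14.4],-1],[[0,0,0.055],[15.2,-41,-14.4],-1],[[0,0,0.055],[15.2,-43.4,-14],-1],[[0,0,0.055],[15.2,-43.4,-12],-1],[[0,0,0.055],[15.2,-43.4,-12],-1]]'

```text
clock: 30.57
position: [0.3933, -0.2853, 0.134]
ee_rot: [0.122, -3.137, 0.001]
force: [-0.9, 0.5, 0.1]
width: 0.001
gripper_force: 0.0
```

```bash
python3 -c "
from h import *
plan(C,(-.13,-.035,.068),(-.101,-.035,.068),(-.0304,-.035,.068))"
```

```text
t 30.5667 tcp in F [-0.1299 -0.0371] 0.134 force [-0.9  0.5  0.1] w 0.001 0.0
(-0.13, -0.035, 0.068) [0.   0.22 6.6 ] [-0.0007 -0.0019 -0.0047]
(-0.101, -0.035, 0.068) [-2.9   0.23  6.6 ] [-0.0007 -0.0019 -0.0047]
(-0.0304, -0.035, 0.068) [-9.96  0.26  6.58] [-0.0007 -0.0019 -0.0047]
```

drive_tool --commands '[[[0,0,0],[0,0.15,3],-1],[[0,0,0],[0,0.15,5.5],-1],[[0,0,0],[0,0.15,6.6],-1],[[0,0,0],[-0.5,0.15,6.6],-1],[[0,0,0],[-1.5,0.15,6.6],-1],[[0,0,0],[-2.3,0.15,6.6],-1],[[0,0,0],[-2.8,0.15,6.6],-1],[[0,0,0],[-3.3,0.15,6.6],-1],[[0,0,0],[-3.8,0.15,6.6],-1],[[0,0,0],[-4.4,0.15,6.6],-1],[[0,0,0],[-5,0.15,6.6],-1],[[0,0,0],[-5.6,0.15,6.6],-1],[[0,0,0],[-6.2,0.15,6.6],-1],[[0,0,0],[-6.8,0.15,6.6],-1],[[0,0,0],[-7.4,0.15,6.6],-1],[[0,0,0],[-8,0.15,6.6],-1],[[0,0,0],[-8.5,0.15,6.6],-1],[[0,0,0],[-9,0.15,6.6],-1],[[0,0,0],[-9.4,0.15,6.6],-1],[[0,0,0],[-9.7,0.15,6.6],-1]]'

```text
clock: 32.23
position: [0.4888, -0.2747, 0.0706]
ee_rot: [0.125, -3.136, -0.001]
force: [-13.2, -1.0, 11.2]
width: 0.003
gripper_force: 6.6
```

drive_tool --commands '[[[0,0,0],[-0.2,0,0],-1],[[0,0,0],[-0.4,0,0],-1],[[0,0,0],[-0.6,0,0],-1],[[0,0,0],[-0.8,0,0],-1],[[0,0,0],[-0.8,0,0],-1]]'

```text
clock: 32.65
position: [0.4921, -0.2745, 0.0703]
ee_rot: [0.121, -3.129, -0.004]
force: [-27.2, 0.1, 21.1]
width: 0.001
gripper_force: 13.5
```

```bash
python3 -c "
from h import *
plan(C,(-.0304,-.035,.068))"
```

```text
t 32.65 tcp in F [-0.0305 -0.0345] 0.0703 force [-27.2   0.1  21.1] w 0.001 13.538592606782913
(-0.0304, -0.035, 0.068) [-0.02 -0.05  0.23] [ 0.003  -0.0096 -0.0049]
```

Fully forward (force at the stop). Retract and look.

drive_tool --commands '[[[0,0,0],[2,0,0],-1],[[0,0,0],[5,0,0],-1],[[0,0,0],[8,0,0],-1],[[0,0,0],[9,0,0],-1],[[0,0,0],[9,0,-3],-1],[[0,0,0],[9,0,-7],-1],[[0,0,0],[7,0,-11],1],[[0,0,0],[3,0,-13],1],[[0,0,0],[-1,0,-13],1],[[0,0,0],[-5,0,-13],1],[[0,0,0],[-9,0,-13],1],[[0,0,0],[-12.6,0,-13],1],[[0,0,0],[-12.6,0,-13],1],[[0,0,0],[-12.6,0,-13],1]]'

```text
clock: 33.82
position: [0.6272, -0.2618, 0.1995]
ee_rot: [-0.134, 3.139, -0.001]
force: [-1.0, 0.0, 0.5]
width: 0.536
gripper_force: 0.0
```

```bash
python3 view.py b2 C 0.042 -0.03 0.12 -0.15 0.12 top; python3 -c "
from h import *
plan(C,(.05,-.035,.07),(.05,-.035,.013))"
```

```text
(540, 600, 3) 33.8167 0.5357871819890598 [ 0.1051 -0.0329] 0.19954498647625182
t 33.9167 tcp in F [ 0.1022 -0.0345] 0.2002 force [-0.3  0.   0.3] w 0.623 0.0
(0.05, -0.035, 0.07) [ 5.22 -0.05 13.02] [-0.0008 -0.0002 -0.0013]
(0.05, -0.035, 0.013) [ 5.22 -0.05 18.72] [-0.0008 -0.0002 -0.0013]
```

View pics/b2.png

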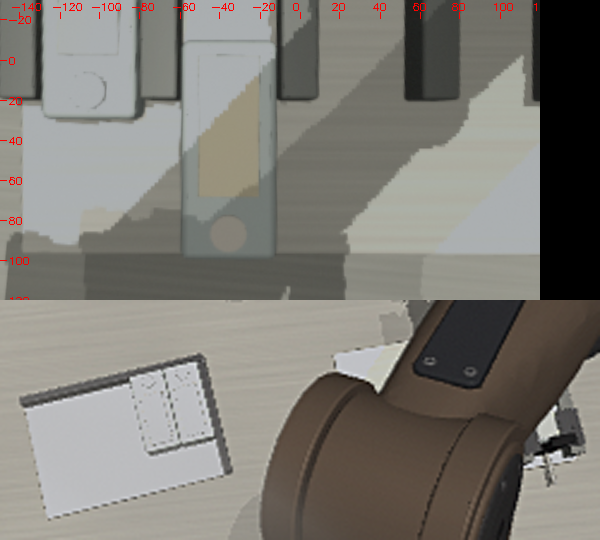

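drive_tool --commands '[[[0,0,0],[3,0,3],1],[[0,0,0],[5.2,0,6.5],1],[[0,0,0],[5.2,0,10],1],[[0,0,0],[5.2,0,13],1],[[0,0,0],[5.2,0,16],1],[[0,0,0],[5.2,0,18],1],[[0,0,0],[5.2,0,18.7],1],[[0,0,0],[5.2,0,18.7],1],[[0,0,0],[5.2,0,18.7],-1],[[0,0,0],[5.2,0,18.7],-1],[[0,0,0],[5.2,0,18.7],-1],[[0,0,0],[5.2,0,18.7],-1],[[0,0,0],[5.2,0,18.7],-1],[[0,0,0],[5.2,0,18.7],-1],[[0,0,0],[5.2,0,18.7],-1],[[0,0,0],[5.2,0,18.7],-1],[[0,0,0],[5.2,0,18.7],-1]]' --newtons 25

```text
clock: 35.33
position: [0.573, -0.2681, 0.013]
ee_rot: [-0.127, 3.138, -0.001]
force: [0.7, -1.9, 2.8]
width: 0.521
gripper_force: 25.0
```

```bash
python3 -c "
from h import *
plan(T,(.018,.034,.11),(.018,.034,.0115))"
```

```text
t 35.3333 tcp in F [-0.0165 -0.491 ] 0.013 force [ 0.7 -1.9  2.8] w 0.521 24.99895602464676
(0.018, 0.034, 0.11) [-0.54 52.6  -9.74] [-0.0009  0.0006 -0.0555]
(0.018, 0.034, 0.0115) [-0.53 52.61  0.11] [-0.0009  0.0006 -0.0555]
```

drive_tool --commands '[[[0,0,0],[0,0,-1.5],-1],[[0,0,0],[0,0,-4],-1],[[0,0,0],[0,0,-7],-1],[[0,0,0],[0,1,-9.8],-1],[[0,0,-0.02],[0,4,-9.8],-1],[[0,0,-0.04],[0,8,-9.8],-1],[[0,0,-0.055],[-0.2,12,-9.8],-1],[[0,0,-0.055],[-0.4,16,-9.8],-1],[[0,0,-0.055],[-0.5,20,-9.8],-1],[[0,0,-0.055],[-0.5,24,-9.8],-1],[[0,0,-0.055],[-0.5,28,-9.8],-1],[[0,0,-0.055],[-0.5,32,-9.8],-1],[[0,0,-0.055],[-0.5,36,-9.8],-1],[[0,0,-0.055],[-0.5,40,-9.8],-1],[[0,0,-0.055],[-0.5,44,-9.8],-1],[[0,0,-0.055],[-0.5,48,-9.8],-1],[[0,0,-0.055],[-0.5,51,-9.8],-1],[[0,0,-0.055],[-0.5,52.6,-9.8],-1],[[0,0,-0.055],[-0.5,52.6,-9.8],-1],[[0,0,-0.055],[-0.5,52.6,-9.8],-1]]'

```text
clock: 37.0
position: [0.5342, 0.2576, 0.1101]
ee_rot: [0.217, -3.133, 0.001]
force: [0.1, -1.2, -2.5]
width: 0.519
gripper_force: 25.0
```

```bash
python3 -c "
from h import *
plan(T,(.018,.034,.0115),(.012,.088,.08))"
```

```text
t 37.0 tcp in F [0.0167 0.0352] 0.1101 force [ 0.1 -1.2 -2.5] w 0.519 24.980960190296173
(0.018, 0.034, 0.0115) [-0.15 -0.11  9.86] [-0.0008 -0.0012  0.0018]
(0.012, 0.088, 0.08) [0.45 5.29 3.01] [-0.0008 -0.0012  0.0018]
```

drive_tool --commands '[[[0,0,0],[0,-0.05,3],-1],[[0,0,0],[0,-0.05,6.5],-1],[[0,0,0],[0,-0.05,8.5],-1],[[0,0,0],[0,-0.05,9.4],-1],[[0,0,0],[0,-0.05,9.85],-1],[[0,0,0],[0,-0.05,9.85],-1],[[0,0,0],[0,-0.05,9.85],0.26],[[0,0,0],[0,-0.05,9.85],0.26],[[0,0,0],[0,-0.05,9.85],0.26],[[0,0,0],[0,-0.05,9.85],0.26],[[0,0,0],[0,-0.05,8],0.26],[[0,0,0],[0,-0.05,5],0.26],[[0,0,0],[0,-0.05,3],0.26],[[0,0,0],[0.3,2,3],-1],[[0,0,0],[0.5,5.4,3],-1],[[0,0,0],[0.5,5.4,3],-1],[[0,0,0],[0.5,5.4,3],-1],[[0,0,0],[0.5,5.4,3],-1],[[0,0,0],[0.5,5.4,3],-1],[[0,0,0],[0.5,5.4,3],-1]]'

```text
clock: 38.67
position: [0.5231, 0.3088, 0.0809]
ee_rot: [-0.211, 3.134, -0.001]
force: [-0.5, -0.4, -1.0]
width: 0.171
gripper_force: 0.0
```

```bash
python3 -c "
from h import *
plan(T,(.012,.088,.016),(.012,.0415,.016))"
```

```text
t 38.6667 tcp in F [0.0126 0.0874] 0.0809 force [-0.5 -0.4 -1. ] w 0.171 0.0
(0.012, 0.088, 0.016) [0.06 0.07 6.49] [-0.0004  0.0002 -0.0019]
(0.012, 0.0415, 0.016) [ 0.05 -4.58  6.49] [-0.0004  0.0002 -0.0019]
```

drive_tool --commands '[[[0,0,0],[0,0.2,0],-1],[[0,0,0],[0,0.2,0.5],-1],[[0,0,0],[0,0.2,3],-1],[[0,0,0],[0,0.2,5],-1],[[0,0,0],[0,0.2,6.2],-1],[[0,0,0],[0,0.2,6.5],-1],[[0,0,0],[0,-0.4,6.5],-1],[[0,0,0],[0,-0.9,6.5],-1],[[0,0,0],[0,-1.3,6.5],-1],[[0,0,0],[0,-1.7,6.5],-1],[[0,0,0],[0,-2.1,6.5],-1],[[0,0,0],[0,-2.5,6.5],-1],[[0,0,0],[0,-2.9,6.5],-1],[[0,0,0],[0,-3.3,6.5],-1],[[0,0,0],[0,-3.7,6.5],-1],[[0,0,0],[0,-4.0,6.5],-1],[[0,0,0],[0,-4.2,6.5],-1],[[0,0,0],[0,-4.4,6.5],-1],[[0,0,0],[0,-4.4,6.5],-1]]'

```text
clock: 40.25
position: [0.5288, 0.2657, 0.0157]
ee_rot: [0.213, -3.134, 0.001]
force: [0.4, 2.8, 1.7]
width: 0.007
gripper_force: 1.1
```

drive_tool --commands '[[[0,0,0],[0,-0.1,0],-1],[[0,0,0],[0,-0.2,0],-1],[[0,0,0],[0,-0.3,0],-1],[[0,0,0],[0,-0.4,0],-1],[[0,0,0],[0,-0.4,0],-1]]'

```text
clock: 40.67
position: [0.5287, 0.2632, 0.0157]
ee_rot: [0.215, -3.133, -0.002]
force: [-2.0, 5.8, 3.5]
width: 0.005
gripper_force: 3.3
```

```bash
python3 -c "
from h import *
plan(T,(-.07,0,.016))"
```

```text
t 40.6667 tcp in F [0.012  0.0415] 0.0157 force [-2.   5.8  3.5] w 0.005 3.271565452159848
(-0.07, 0, 0.016) [ 8.2  -4.14 -0.03] [ 0.001  -0.0007  0.0005]
```

drive_tool --commands '[[[0,0,0],[0,1,0],-1],[[0,0,0],[0,2.2,0],-1],[[0,0,0],[3,2.2,0],-1],[[0,0,0],[6,2.2,0],-1],[[0,0,0],[8.2,2.2,0],-1],[[0,0,0],[8.2,1.0,0],-1],[[0,0,0],[8.2,-1.5,0],-1],[[0,0,0],[8.2,-3.5,0],-1],[[0,0,0],[8.2,-4.1,0],-1],[[0,0,0],[8.2,-4.1,0],-1],[[0,0,0],[7.6,-4.1,0],-1],[[0,0,0],[7.1,-4.1,0],-1],[[0,0,0],[6.7,-4.1,0],-1],[[0,0,0],[6.4,-4.1,0],-1],[[0,0,0],[6.2,-4.1,0],-1],[[0,0,0],[6.0,-4.1,0],-1],[[0,0,0],[5.9,-4.1,0],-1],[[0,0,0],[5.8,-4.1,0],-1],[[0,0,0],[5.8,-4.1,0],-1]]'

```text
clock: 42.25
position: [0.4769, 0.2143, 0.0155]
ee_rot: [0.215, -3.133, -0.0]
force: [-3.9, 1.7, -0.8]
width: 0.001
gripper_force: 1.6
```

drive_tool --commands '[[[0,0,0],[-0.1,0,0],-1],[[0,0,0],[-0.2,0,0],-1],[[0,0,0],[-0.25,0,0],-1],[[0,0,0],[-0.25,0,0],-1]]'

```text
clock: 42.58
position: [0.4769, 0.2143, 0.0154]
ee_rot: [0.215, -3.129, -0.001]
force: [-11.7, 0.7, 7.3]
width: 0.002
gripper_force: 5.6
```

```bash
python3 -c "
from h import *
plan(T,(-.07,0,.016))
plan(C,(-.13,-.105,.16),(-.13,-.105,.068),(-.10,-.105,.068))"
```

```text
t 42.5833 tcp in F [-0.046  0.   ] 0.0154 force [-11.7   0.7   7.3] w 0.002 5.580656141974032
(-0.07, 0, 0.016) [ 2.4  -0.   -0.05] [ 0.0007 -0.0052  0.0006]
t 42.5833 tcp in F [-0.0054  0.4539] 0.0154 force [-11.7   0.7   7.3] w 0.002 5.580656141974032
(-0.13, -0.105, 0.16) [ 15.57 -55.11 -14.42] [ 0.0005 -0.0052  0.0547]
(-0.13, -0.105, 0.068) [ 15.52 -55.12  -5.22] [ 0.0005 -0.0052  0.0547]
(-0.1, -0.105, 0.068) [ 12.53 -55.28  -5.23] [ 0.0005 -0.0052  0.0547]
```

drive_tool --commands '[[[0,0,0],[1.5,0,0],-1],[[0,0,0],[2,0,-3],-1],[[0,0,0],[2,0,-7],-1],[[0,0,0],[3,-0.5,-11],-1],[[0,0,0.03],[4,-3,-14],-1],[[0,0,0.055],[5,-7,-14.4],-1],[[0,0,0.055],[6,-11,-14.4],-1],[[0,0,0.055],[7,-15,-14.4],-1],[[0,0,0.055],[8,-19,-14.4],-1],[[0,0,0.055],[9,-23,-14.4],-1],[[0,0,0.055],[10,-27,-14.4],-1],[[0,0,0.055],[11,-31,-14.4],-1],[[0,0,0.055],[12,-35,-14.4],-1],[[0,0,0.055],[13,-39,-14.4],-1],[[0,0,0.055],[14,-43,-14.4],-1],[[0,0,0.055],[15,-47,-14.4],-1],[[0,0,0.055],[15.5,-51,-14.4],-1],[[0,0,0.055],[15.5,-54,-14.4],-1],[[0,0,0.055],[15.5,-55.1,-14],-1],[[0,0,0.055],[15.5,-55.1,-14],-1]]'

```text
clock: 44.25
position: [0.4003, -0.3573, 0.1559]
ee_rot: [-0.12, 3.139, -0.006]
force: [0.1, 0.4, -0.0]
width: 0.006
gripper_force: 0.0
```

```bash
python3 -c "
from h import *
plan(C,(-.13,-.105,.068),(-.101,-.105,.068),(-.0304,-.105,.068))"
```

```text
t 44.25 tcp in F [-0.1288 -0.1095] 0.1559 force [ 0.1  0.4 -0. ] w 0.006 0.0
(-0.13, -0.105, 0.068) [0.12 0.48 8.79] [-0.004   0.0002 -0.0063]
(-0.101, -0.105, 0.068) [-2.78  0.5   8.79] [-0.004   0.0002 -0.0063]
(-0.0304, -0.105, 0.068) [-9.84  0.55  8.79] [-0.004   0.0002 -0.0063]
```

drive_tool --commands '[[[0,0,0],[0,0.1,3],-1],[[0,0,0],[0,0.1,6.5],-1],[[0,0,0],[0,0.1,8.3],-1],[[0,0,0],[0,0.1,8.8],-1],[[0,0,0],[-1,0.1,8.8],-1],[[0,0,0],[-1.9,0.1,8.8],-1],[[0,0,0],[-2.5,0.1,8.8],-1],[[0,0,0],[-3,0.1,8.8],-1],[[0,0,0],[-3.6,0.1,8.8],-1],[[0,0,0],[-4.2,0.1,8.8],-1],[[0,0,0],[-4.8,0.1,8.8],-1],[[0,0,0],[-5.4,0.1,8.8],-1],[[0,0,0],[-6,0.1,8.8],-1],[[0,0,0],[-6.6,0.1,8.8],-1],[[0,0,0],[-7.2,0.1,8.8],-1],[[0,0,0],[-7.8,0.1,8.8],-1],[[0,0,0],[-8.3,0.1,8.8],-1],[[0,0,0],[-8.8,0.1,8.8],-1],[[0,0,0],[-9.2,0.1,8.8],-1],[[0,0,0],[-9.6,0.1,8.8],-1]]'

```text
clock: 45.92
position: [0.4945, -0.3447, 0.0688]
ee_rot: [0.125, -3.136, 0.0]
force: [-13.4, -0.3, 9.7]
width: 0.005
gripper_force: 6.5
```

drive_tool --commands '[[[0,0,0],[-0.2,0,0],-1],[[0,0,0],[-0.4,0,0],-1],[[0,0,0],[-0.6,0,0],-1],[[0,0,0],[-0.8,0,0],-1],[[0,0,0],[-0.8,0,0],-1]]'

```text
clock: 46.33
position: [0.4977, -0.3444, 0.0687]
ee_rot: [0.121, -3.13, -0.003]
force: [-26.5, 3.0, 21.4]
width: 0.007
gripper_force: 13.6
```

```bash
python3 -c "
from h import *
plan(C,(-.0304,-.105,.068))"
```

```text
t 46.3333 tcp in F [-0.0307 -0.1046] 0.0687 force [-26.5   3.   21.4] w 0.007 13.550662100315094
(-0.0304, -0.105, 0.068) [-0.03 -0.04  0.07] [ 0.0023 -0.0095 -0.005 ]
```

drive_tool --commands '[[[0,0,0],[2,0,0],-1],[[0,0,0],[5,0,0],-1],[[0,0,0],[8,0,0],-1],[[0,0,0],[9,0,0],-1],[[0,0,0],[9,0,-3],-1],[[0,0,0],[9,0,-7],-1],[[0,0,0],[7,0,-11],1],[[0,0,0],[3,0,-13],1],[[0,0,0],[-1,0,-13],1],[[0,0,0],[-5,0,-13],1],[[0,0,0],[-9,0,-13],1],[[0,0,0],[-12.6,0,-13],1],[[0,0,0],[-12.6,0,-13],1],[[0,0,0],[-12.6,0,-13],1]]'

```text
clock: 47.5
position: [0.6334, -0.331, 0.1975]
ee_rot: [-0.135, 3.138, -0.001]
force: [-1.5, 0.4, 0.8]
width: 0.539
gripper_force: 0.0
```

```bash
python3 view.py b1 C 0.042 -0.03 0.12 -0.18 0.09 top; python3 -c "
from h import *
plan(C,(.05,-.105,.07),(.05,-.105,.013))"
```

```text
(540, 600, 3) 47.5 0.5387016409240106 [ 0.1056 -0.1024] 0.19748855827601683
t 47.6 tcp in F [ 0.1023 -0.1044] 0.1982 force [-0.7 -1.2 -0.4] w 0.627 0.0
(0.05, -0.105, 0.07) [ 5.22 -0.06 12.83] [-0.001  -0.0001 -0.001 ]
(0.05, -0.105, 0.013) [ 5.22 -0.05 18.53] [-0.001  -0.0001 -0.001 ]
```

View pics/b1.png

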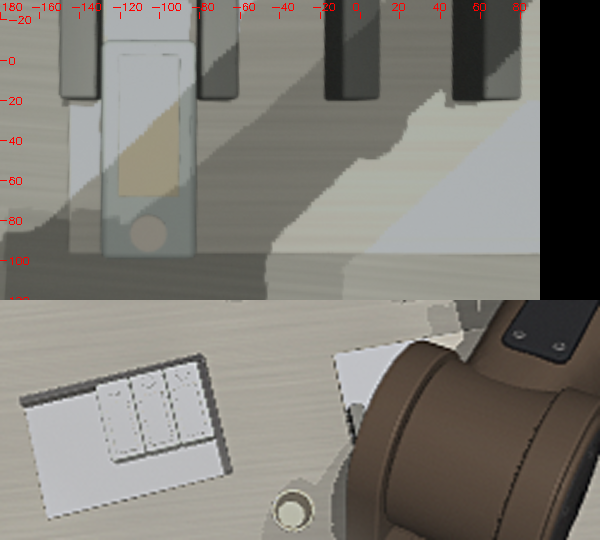

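drive_tool --commands '[[[0,0,0],[3,0,3],1],[[0,0,0],[5.2,0,6.5],1],[[0,0,0],[5.2,0,10],1],[[0,0,0],[5.2,0,13],1],[[0,0,0],[5.2,0,16],1],[[0,0,0],[5.2,0,18],1],[[0,0,0],[5.2,0,18.5],1],[[0,0,0],[5.2,0,18.5],1],[[0,0,0],[5.2,0,18.5],-1],[[0,0,0],[5.2,0,18.5],-1],[[0,0,0],[5.2,0,18.5],-1],[[0,0,0],[5.2,0,18.5],-1],[[0,0,0],[5.2,0,18.5],-1],[[0,0,0],[5.2,0,18.5],-1],[[0,0,0],[5.2,0,18.5],-1],[[0,0,0],[5.2,0,18.5],-1],[[0,0,0],[5.2,0,18.5],-1]]' --newtons 25

```text
clock: 49.02
position: [0.5787, -0.3379, 0.013]
ee_rot: [-0.127, 3.138, -0.002]
force: [1.6, -1.6, 2.5]
width: 0.522
gripper_force: 25.0
```

```bash
python3 -c "
from h import *
plan(T,(.018,.082,.11),(.018,.082,.0115))"
```

```text
t 49.0167 tcp in F [-0.0203 -0.5609] 0.013 force [ 1.6 -1.6  2.5] w 0.522 24.99813348054886
(0.018, 0.082, 0.11) [-0.27 64.39 -9.76] [-0.001   0.0006 -0.0555]
(0.018, 0.082, 0.0115) [-0.26 64.4   0.09] [-0.001   0.0006 -0.0555]
```

drive_tool --commands '[[[0,0,0],[0,0,-1.5],-1],[[0,0,0],[0,0,-4],-1],[[0,0,0],[0,0,-7],-1],[[0,0,0],[0,2,-9.8],-1],[[0,0,-0.02],[0,6,-9.8],-1],[[0,0,-0.04],[0,10,-9.8],-1],[[0,0,-0.055],[-0.2,14,-9.8],-1],[[0,0,-0.055],[-0.2,18,-9.8],-1],[[0,0,-0.055],[-0.3,22,-9.8],-1],[[0,0,-0.055],[-0.3,26,-9.8],-1],[[0,0,-0.055],[-0.3,30,-9.8],-1],[[0,0,-0.055],[-0.3,34,-9.8],-1],[[0,0,-0.055],[-0.3,38,-9.8],-1],[[0,0,-0.055],[-0.3,42,-9.8],-1],[[0,0,-0.055],[-0.3,46,-9.8],-1],[[0,0,-0.055],[-0.3,50,-9.8],-1],[[0,0,-0.055],[-0.3,54,-9.8],-1],[[0,0,-0.055],[-0.3,58,-9.8],-1],[[0,0,-0.055],[-0.3,62,-9.8],-1],[[0,0,-0.055],[-0.3,64.4,-9.8],-1]]'

```text
clock: 50.68
position: [0.5269, 0.3105, 0.1101]
ee_rot: [0.221, -3.132, -0.003]
force: [0.4, 0.9, -2.6]
width: 0.521
gripper_force: 25.0
```

drive_tool --commands '[[[0,0,0],[0,0,0],-1],[[0,0,0],[0,0,0],-1]]'

```text
clock: 50.85
position: [0.5277, 0.3068, 0.11]
ee_rot: [0.22, -3.132, 0.001]
force: [0.1, -2.0, -2.7]
width: 0.526
gripper_force: 25.0
```

```bash
python3 -c "
from h import *
plan(T,(.018,.082,.0115),(.012,.136,.08))"
```

```text
t 50.85 tcp in F [0.0169 0.0847] 0.11 force [ 0.1 -2.  -2.7] w 0.526 24.972585439682007
(0.018, 0.082, 0.0115) [-0.12 -0.27  9.85] [-0.0003 -0.0016  0.0038]
(0.012, 0.136, 0.08) [0.47 5.13 3.  ] [-0.0003 -0.0016  0.0038]
```

drive_tool --commands '[[[0,0,0],[0,-0.1,3],-1],[[0,0,0],[0,-0.1,6.5],-1],[[0,0,0],[0,-0.1,8.5],-1],[[0,0,0],[0,-0.1,9.4],-1],[[0,0,0],[0,-0.1,9.85],-1],[[0,0,0],[0,-0.1,9.85],-1],[[0,0,0],[0,-0.1,9.85],0.26],[[0,0,0],[0,-0.1,9.85],0.26],[[0,0,0],[0,-0.1,9.85],0.26],[[0,0,0],[0,-0.1,9.85],0.26],[[0,0,0],[0,-0.1,8],0.26],[[0,0,0],[0,-0.1,5],0.26],[[0,0,0],[0,-0.1,3],0.26],[[0,0,0],[0.3,2,3],-1],[[0,0,0],[0.5,5.4,3],-1],[[0,0,0],[0.5,5.4,3],-1],[[0,0,0],[0.5,5.4,3],-1],[[0,0,0],[0.5,5.4,3],-1],[[0,0,0],[0.5,5.4,3],-1],[[0,0,0],[0.5,5.4,3],-1]]'

```text
clock: 52.52
position: [0.5174, 0.3565, 0.0809]
ee_rot: [-0.211, 3.134, -0.001]
force: [0.2, 0.4, 0.3]
width: 0.173
gripper_force: 0.0
```

```bash
python3 -c "
from h import *
plan(T,(.012,.136,.016),(.012,.0895,.016))"
```

```text
t 52.5167 tcp in F [0.0134 0.1354] 0.0809 force [0.2 0.4 0.3] w 0.173 0.0
(0.012, 0.136, 0.016) [0.14 0.06 6.49] [-0.0004  0.0002 -0.0019]
(0.012, 0.0895, 0.016) [ 0.14 -4.59  6.49] [-0.0004  0.0002 -0.0019]
```

drive_tool --commands '[[[0,0,0],[0.1,0.2,0],-1],[[0,0,0],[0.1,0.2,0.5],-1],[[0,0,0],[0.1,0.2,3],-1],[[0,0,0],[0.1,0.2,5],-1],[[0,0,0],[0.1,0.2,6.2],-1],[[0,0,0],[0.1,0.2,6.5],-1],[[0,0,0],[0.1,-0.4,6.5],-1],[[0,0,0],[0.1,-0.9,6.5],-1],[[0,0,0],[0.1,-1.3,6.5],-1],[[0,0,0],[0.1,-1.7,6.5],-1],[[0,0,0],[0.1,-2.1,6.5],-1],[[0,0,0],[0.1,-2.5,6.5],-1],[[0,0,0],[0.1,-2.9,6.5],-1],[[0,0,0],[0.1,-3.3,6.5],-1],[[0,0,0],[0.1,-3.7,6.5],-1],[[0,0,0],[0.1,-4.0,6.5],-1],[[0,0,0],[0.1,-4.2,6.5],-1],[[0,0,0],[0.1,-4.4,6.5],-1],[[0,0,0],[0.1,-4.4,6.5],-1]]'

```text
clock: 54.1
position: [0.5219, 0.3133, 0.0157]
ee_rot: [0.213, -3.134, 0.001]
force: [0.2, 2.0, 1.1]
width: 0.005
gripper_force: 0.8
```

drive_tool --commands '[[[0,0,0],[0,-0.1,0],-1],[[0,0,0],[0,-0.2,0],-1],[[0,0,0],[0,-0.3,0],-1],[[0,0,0],[0,-0.4,0],-1],[[0,0,0],[0,-0.4,0],-1]]'

```text
clock: 54.52
position: [0.5219, 0.3108, 0.0157]
ee_rot: [0.215, -3.134, -0.002]
force: [-0.6, 5.1, 2.3]
width: 0.008
gripper_force: 2.8
```

```bash
python3 -c "
from h import *
plan(T,(-.07,.048,.016))"
```

```text
t 54.5167 tcp in F [0.0117 0.0895] 0.0157 force [-0.6  5.1  2.3] w 0.008 2.846619888441637
(-0.07, 0.048, 0.016) [ 8.17 -4.15 -0.03] [ 0.001  -0.0005  0.0005]
```

drive_tool --commands '[[[0,0,0],[0,1,0],-1],[[0,0,0],[0,2.2,0],-1],[[0,0,0],[3,2.2,0],-1],[[0,0,0],[6,2.2,0],-1],[[0,0,0],[8.2,2.2,0],-1],[[0,0,0],[8.2,1.0,0],-1],[[0,0,0],[8.2,-1.5,0],-1],[[0,0,0],[8.2,-3.5,0],-1],[[0,0,0],[8.2,-4.1,0],-1],[[0,0,0],[8.2,-4.1,0],-1],[[0,0,0],[7.6,-4.1,0],-1],[[0,0,0],[7.1,-4.1,0],-1],[[0,0,0],[6.7,-4.1,0],-1],[[0,0,0],[6.4,-4.1,0],-1],[[0,0,0],[6.2,-4.1,0],-1],[[0,0,0],[6.0,-4.1,0],-1],[[0,0,0],[5.9,-4.1,0],-1],[[0,0,0],[5.8,-4.1,0],-1],[[0,0,0],[5.8,-4.1,0],-1]]'

```text
clock: 56.1
position: [0.47, 0.2616, 0.0156]
ee_rot: [0.214, -3.133, -0.0]
force: [-3.0, 1.0, -0.1]
width: 0.006
gripper_force: 1.7
```

drive_tool --commands '[[[0,0,0],[-0.1,0,0],-1],[[0,0,0],[-0.2,0,0],-1],[[0,0,0],[-0.25,0,0],-1],[[0,0,0],[-0.25,0,0],-1]]'

```text
clock: 56.43
position: [0.4701, 0.2615, 0.0154]
ee_rot: [0.215, -3.129, 0.0]
force: [-12.3, 0.8, 8.6]
width: 0.009
gripper_force: 5.8
```

```bash
python3 -c "
from h import *
plan(T,(-.07,.105,.016),(.02,.105,.016),(.02,.0895,.016))"
```

```text
t 56.4333 tcp in F [-0.0464  0.0478] 0.0154 force [-12.3   0.8   8.6] w 0.009 5.831756154075265
(-0.07, 0.105, 0.016) [ 2.36  5.72 -0.04] [ 0.0002 -0.0052  0.0005]
(0.02, 0.105, 0.016) [-6.64  5.72 -0.09] [ 0.0002 -0.0052  0.0005]
(0.02, 0.0895, 0.016) [-6.64  4.17 -0.09] [ 0.0002 -0.0052  0.0005]
```

drive_tool --commands '[[[0,0,0],[2.3,0,0],-1],[[0,0,0],[2.3,3,0],-1],[[0,0,0],[2.3,6,0],-1],[[0,0,0],[0,6,0],-1],[[0,0,0],[-3.5,6,0],-1],[[0,0,0],[-6.6,6,0],-1],[[0,0,0],[-6.6,5.3,0],-1],[[0,0,0],[-6.6,4.8,0],-1],[[0,0,0],[-6.6,4.5,0],-1],[[0,0,0],[-6.6,4.2,0],-1],[[0,0,0],[-6.6,4.0,0],-1],[[0,0,0],[-6.6,3.8,0],-1],[[0,0,0],[-6.6,3.6,0],-1],[[0,0,0],[-6.6,3.6,0],-1]]'

```text
clock: 57.6
position: [0.5321, 0.3122, 0.0164]
ee_rot: [-0.221, 3.133, 0.011]
force: [-0.6, 14.3, -1.1]
width: -0.0
gripper_force: 7.0
```

drive_tool --commands '[[[0,0,0],[0,0.6,0],-1],[[0,0,0],[0,2.5,0],-1],[[0,0,0],[0,2.5,-4],-1],[[0,0,0],[0,2.5,-8],-1],[[0,0,0],[-3,1,-12],-1],[[0,0,0],[-6,-2,-15],-1],[[0,0,0],[-9,-5,-18],-1],[[0,0,0],[-12,-8,-19],-1],[[0,0,0],[-13,-9,-19],1],[[0,0,0],[-13,-9,-19],1],[[0,0,0],[-13,-9,-19],1],[[0,0,0],[-13,-9,-19],1],[[0,0,0],[-13,-9,-19],1]]'

```text
clock: 58.68
position: [0.673, 0.2363, 0.205]
ee_rot: [0.216, -3.132, -0.001]
force: [-0.2, 0.6, -1.8]
width: 0.315
gripper_force: 0.0
```

```bash
python3 view.py f T 0.040 -0.06 0.10 -0.14 0.13 top; python3 - <<'E'
import cv2
t=cv2.imread('pics/f.png');print(t.shape)
E
```

```text
(560, 600, 3) 58.6833 0.3151764044936028 [ 0.1513 -0.0048] 0.20498933785798482
(560, 600, 3)
```

View pics/f.png

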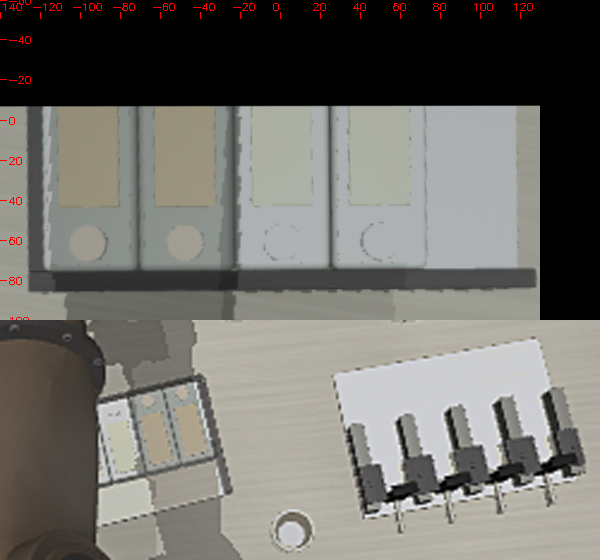

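```bash
python3 -c "
from cell import job
print(job.sign_off())"
```

```text
the job is handed in; nothing more can be done
None
```

All four bricks were ejected with their tabs and lie cap side up in a closed row from the corner, flush against the upstand; the job is handed in at about 59 s on the robot's clock, with no verdict returned.

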